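# Gently clamp a sample pot in the lid torque tester

## Robot

A 6-joint arm with a two-finger parallel gripper is mounted at the origin on a cart in front of the work surface, level with it; the furniture and walls round the work are solid. World frame = base frame: x ahead of the robot, y to its left, z up, the work surface at z = 0. Lengths are in m, angles in degrees, forces in N, time in s.
With the tool pointing down it reaches from about 0.375 to 0.9 m from the base axis. Payload 3.1 kg.
Tool frame: the origin (TCP) lies where the fingers leave the gripper's body, on its centre line; the fingertips stand 70 mm ahead of it and the grasp point (between the pads) lies 51 mm ahead of it; y points along the fingers, z is the direction in which the jaws open and shut, and the axes are right-handed (so a half turn about y gives the same grasp; the last joint's range is limited). The gripper opens to 87 mm and grips with 3 to 60 N. Pads are 19 mm wide; open, the fingers measure 117 mm over their backs; the gripper's body (75 mm by 190 mm) begins 51 mm behind the grasp point.
Start: joints at [54.746, 30.224, 82.088, -0, 67.689, -10.227], TCP at [0.264, 0.566, 0.292] pointing down, gripper open.
Joint ranges: [-176.69, 176.69], [-43.24, 126.21], [12.49, 139.97], [-82, 262], [0, 151.66], [-163.58, 163.58]. Speed limits (degrees/s): [159.86, 159.86, 180, 180, 180, 180].

## Interface

Orientations are given as a 3x3 rotation matrix whose columns are the frame's x, y, z axes.
In Python, from rig import bot gives the robot as it stands.
- The arm moves only by the shell command python3 -m pendant 'ROWS'. ROWS is JSON, a list of rows, each a list of 3 entries, a list of its own where there are three numbers: the shift along the tool's x, y, z in cm, then the turn, a rotation vector about the tool's x, y, z in rad, then the closure, from 0 (fully open) to 1 (shut). In form: [[[dx, dy, dz], [ax, ay, az], jaw], ...]. A call has 1 to 20 rows; each row shifts and turns the commanded pose from where the row before left it, along the tool's axes as they then stand; what a row does not reach is not made up. A row lasts 1/12 s, in which the tool goes at most 41.7 mm and 7.16 degrees, less where a joint would pass 70% of its speed; a pose out of reach is approached as far as the arm can. A call with a gripper value outside its range is refused whole. The fingers move at their own pace and stop on an object; the grip force is fixed at half the most. Time passes only in rows, so rows that do not move let the fingers close. It gives the time, the measured TCP pose, the force and the opening at its end, in the units of the state.
- bot.read_state(): the state, without advancing time (a new reading comes with each control period).
- bot.capture(name): name is "side" or "top"; returns a dict with "img" (400x640x3 uint8, red, green, blue), "fx", "fy", "cx", "cy" (pixels), "R" (3x3) and "t" (3): a world point X has camera coordinates R X + t. Camera axes: x right, y down, z forward; pixel columns grow to the right and rows downward; lengths in m; the calibration is good to about 2 mm. A picture is of the moment at which its call begins. There is no depth.
- bot.hand_in(): hands the job in, once; it reports no verdict.
The state is a dict: "time_s": time; "joint_positions": joint angles; "qvel": joint speeds; "tau": joint torques, N m; "position": TCP position; "tcp_rot": TCP orientation; "force": force on the tool from outside, world axes, zero at the start; "moment": the same for the moment, N m; "opening": opening from 0.0 (shut) to 1.0 (fully open).
Only numpy, scipy, OpenCV 4.12 (cv2) and the standard library are available. Lean on these libraries where they do the work, as an engineer would, in place of code of your own. Each camera call takes 0.05 s, during which the arm holds its last target.

## Task

Get the blue-lidded sample pot ready for its lid test: stand it on the lid torque tester between the white V rest and the orange pad (it is thin: grip it with less than 45 N), then fit the loose crank on the square shaft and wind it clockwise until the pot is pressed into the V and the sprung pad is pushed back about 5 mm, never as much as 10 mm. Then lift the crank off, set it back on its black mat standing on its hub, and leave the pot clamped; leave the other two pots where they are.

Things in the scene. Friction and masses are not known exactly. Their poses are not given: they have to be found in the camera images.
- pot_blue: thin-walled sample pot with a BLUE lid, brown body; 66 mm tall, body 46 mm across, lid (top 13 mm) 50 mm across, some 50 to 90 g. Origin: centre of its underside, z up. A grip of 45 N or more (force on each finger) cracks it (20 to 30 N is plenty).
- pot_white: another pot of the same size, white lid and brown body; not to be moved. Three pots stand left of the tester in any order. Origin: centre of underside
- pot_pink: another pot of the same size, white lid and pink body; not to be moved. Origin: centre of underside
- tester: lid torque tester, fixed to the bench, turned by up to 0.25 rad: grey base plate 130 (x) x 280 (y) x 14 mm; white V rest at its +y end, aluminium jaw with orange sprung pad in the middle (closes towards +y), grey gear column (74x62 mm, top at 80 mm) with the square shaft at its -y end. Rest and jaw reach 48 and 57 mm above the bench. Origin: centre of underside
- nest (a point): point on the base plate (14 mm above the bench) at which the axis of a pot standing fully in the V rest lies; axes as the tester. The V (two white faces at 45 degrees, 30 mm tall) is on its +y side, the pad on its -y side. A pot may be put down up to 10 mm short of it towards -y, as far as the pad leaves room: the pad slides it home and centres it
- shaft_seat (a point): point on the shaft's axis, in the tester's frame 160 mm from nest towards -y, 83 mm above the bench: the face on which the crank's hub sits when fully fitted. Axes as the tester (does not turn with the shaft)
- shaft_tip (a point): top centre of the square steel shaft, which is 14 x 14 mm, stands up 22 mm from shaft_seat and ends in a 6 mm tapered tip above (this point 28 mm above shaft_seat). The frame turns with the shaft: its x and y axes are square to the faces
- shaft (a joint): turn of the shaft in rad, clockwise from above positive, 0 (jaw fully open) to 6.3; it starts somewhere between 0 and 2. Each rad moves the jaw 6 mm towards the V. It is stiff (0.15 N m) and stays where it is left
- jaw (a joint): travel of the jaw in m towards the V. With the pot fully in the V the pad touches it at jaw = 0.026 (within 1 mm); beyond that the pad is pushed back by the rest of the travel, so 0.031 means 5 mm of push-back
- pad (a joint): how far the orange pad is pushed back towards its jaw against its spring, in m: 0 free, 0.014 at the stop. 1.5 N for each mm. At 0 its yellow stem shows 12 mm between pad and jaw (7 mm when pushed back 5 mm)
- pad_face: orange pad, 34 mm wide (x), 8 mm thick (y), 24 mm tall. Origin: middle of its rear face, 38 mm above the bench; its front is 8 mm further to +y
- crank: loose crank, 0.32 kg. Origin: centre of the hub's underside, z up, x along the arm towards the knob. Dark hub 38x38 mm, 36 mm tall; square socket 16.5 mm wide, 30 mm deep, open below with a mouth flared to 27 mm, sides along x and y: fits the shaft at any of four quarter turns, about 0.15 rad of play either way. Steel arm 18 mm wide from the hub at z = 28 to 36 mm to the knob
- crank_grip (a point): middle of the crank's blue square grip on top of the hub: 22x22 mm, from z = 36 to 68 mm in the crank's frame (this point at 52 mm), sides along the crank's x and y. Take it here, fingers closing across the arm (along y), to lift, fit and remove the crank
- crank_knob: black knob that spins freely on the crank's arm, 75 mm from the hub's axis: 24 mm diameter, from z = 37 to 77 mm in the crank's frame. Origin: centre of its underside. Take it here to wind (the fingers need not turn)
- crank_mat: black rubber mat 160x140x4 mm fixed to the bench on the right, where the crank stands at the start and belongs at the end. Origin: centre of its underside

How it is judged (in metres and radians):
On the way, in this order (a step that is already met when the one before it is completed fails the run):
1. the blue-lidded pot stands upright, let go, on the tester's base between V and pad (distance between pot_blue and nest below 0.02 m and angle between pot_blue's own z axis and vertical below 0.1 rad and contact force between the fingers and pot_blue below 0.1 N), for 0.2 s.
2. the crank sits fully on the square shaft (distance between crank and shaft_seat below 0.006 m and angle between crank's own z axis and vertical below 0.12 rad), for 0.2 s.
3. with the crank on the shaft, the pad has been wound against the pot with more than 3 N (2 mm of push-back) (contact force between pad_face and pot_blue above 3 N and distance between crank and shaft_seat below 0.01 m), for 0.2 s.
At the end, for the whole second after the job is handed in: the blue-lidded pot stands upright, home in the V (within 6 mm), pressed by the pad with 3 to 12 N (pushed back 2 to 8 mm); the crank stands upright and still on its mat, hub within 55 mm of the mat's centre (contact force between pad_face and pot_blue between 3 and 12 N and distance between pot_blue and nest below 0.006 m and angle between each of pot_blue, crank's own z axis and vertical below 0.1 rad and linear speed of pot_blue below 0.01 m/s and horizontal distance between crank and crank_mat below 0.055 m and z of crank in the frame of crank_mat below 0.01 m and linear speed of crank below 0.02 m/s); the robot touches nothing.
It fails at once if the pot is squeezed with 45 N or more by each finger (90 N for both fingers together) (contact force between the fingers and pot_blue above 90 N).
It fails at once if the pad presses the pot with more than 15 N (10 mm of push-back) (contact force between pad_face and pot_blue above 15 N).
It fails at once if another pot is moved by more than 30 mm (distance of any of pot_white, pot_pink from where it was at the start of the episode above 0.03 m).
It also fails if it takes over 72 s, if anything falls off the work surface, if the arm or the gripper's body presses on something with over 40 N, if the wrist force passes 120 N, or if a joint passes its speed limit or range.

## Working session

There is one attempt and no reset: what is moved stays moved. The work goes in short steps, Python scripts to look and compute and a shell command to move; the robot and the scene stay as the last step left them, time stands still between calls to the robot, and variables do not carry over. Pictures are saved under pics/ and viewed, and the job is handed in when it is done.

```bash
ls; mkdir -p pics; python3 - <<'E'
from rig import bot
import cv2,numpy as np
s=bot.read_state()
print({k:np.round(v,3).tolist() for k,v in s.items()})
for n in ("top","side"):
    c=bot.capture(n); cv2.imwrite(f"pics/{n}0.png",c["img"][:,:,::-1])
    print(n,c["fx"],c["fy"],c["cx"],c["cy"],np.round(c["R"],4).tolist(),c["t"])
E
```

```text
pics
{'time_s': 0.0, 'joint_positions': [54.745, 30.28, 82.158, 0.002, 67.688, -10.226], 'qvel': [-0.16, -0.002, 0.019, 0.097, -0.019, -0.125], 'tau': [-0.002, -44.004, -17.659, 0.063, 0.058, -0.0], 'position': [0.264, 0.566, 0.291], 'tcp_rot': [[0.906, -0.001, 0.423], [-0.423, -0.002, 0.906], [-0.0, -1.0, -0.002]], 'force': [0.686, -0.676, -0.661], 'moment': [-0.043, 0.005, 0.037], 'opening': 1.001}
top 434.31080090571896 434.31080090571896 321.3995286814351 201.57950706673012 [[-0.0605, -0.9982, 0.0034], [-0.9763, 0.0585, -0.2082], [0.2076, -0.016, -0.9781]] [0.00811879 0.53848142 1.18386101]
side 477.5609028887787 477.5609028887787 323.11455126899335 199.07171646960253 [[-0.9751, 0.2214, -0.0131], [0.2011, 0.8577, -0.4733], [-0.0936, -0.4641, -0.8808]] [ 0.4991434  -0.06699377  1.3754025 ]
```

View pics/top0.png

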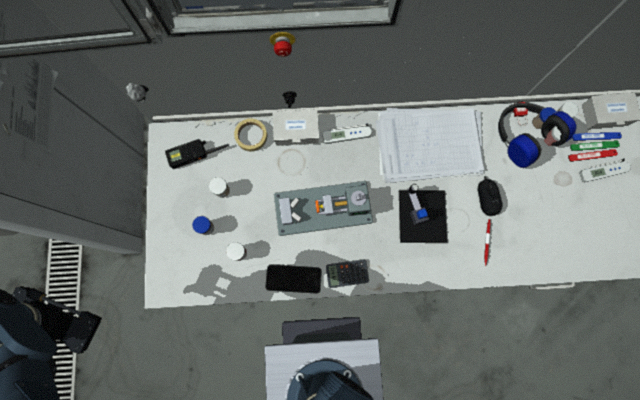

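View pics/side0.png

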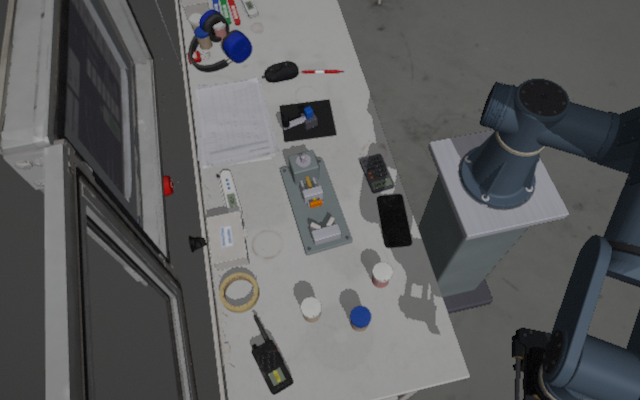

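```bash
cat > h.py <<'E'
from rig import bot
import cv2,numpy as np
def proj(c,X):
    p=np.atleast_2d(X)@np.array(c["R"]).T+c["t"]
    return np.c_[c["fx"]*p[:,0]/p[:,2]+c["cx"],c["fy"]*p[:,1]/p[:,2]+c["cy"]]
def ray(c,u,v,z):
    R=np.array(c["R"]);d=R.T@[(u-c["cx"])/c["fx"],(v-c["cy"])/c["fy"],1.];o=-R.T@c["t"]
    return o+d*(z-o[2])/d[2]
def crop(img,u0,v0,u1,v1,s,name):
    cv2.imwrite("pics/"+name,cv2.resize(img[v0:v1,u0:u1,::-1],None,fx=s,fy=s,interpolation=cv2.INTER_CUBIC))
E
python3 - <<'E'
from h import *
t=cv2.imread("pics/top0.png")[:,:,::-1];s=cv2.imread("pics/side0.png")[:,:,::-1]
a=t[160:260,270:470];b=s[80:260,260:360]
crop(t,265,170,385,245,6,"t1.png");crop(t,390,175,460,250,8,"t2.png")
crop(s,270,140,360,260,5,"s1.png");crop(s,270,90,350,150,8,"s2.png")
E
```

```text
(no output)
```

View pics/t1.png

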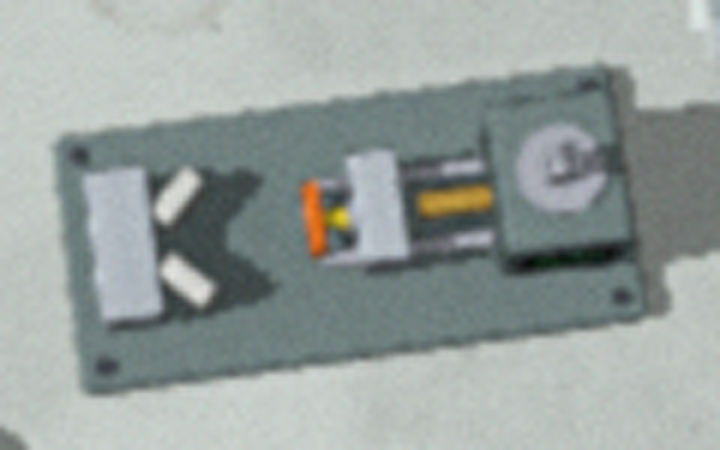

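View pics/t2.png

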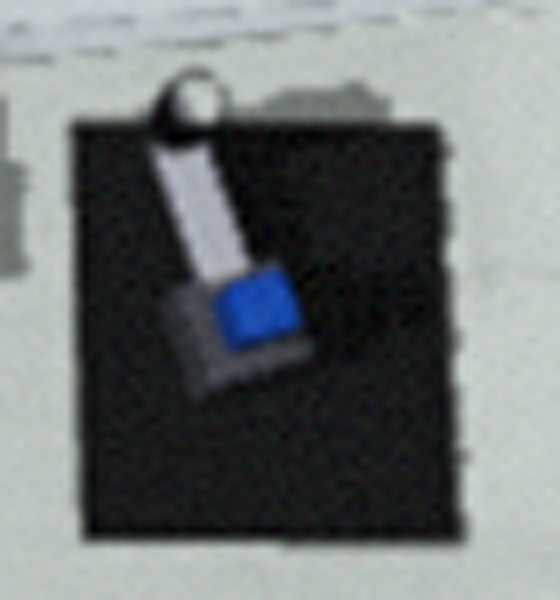

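View pics/s1.png

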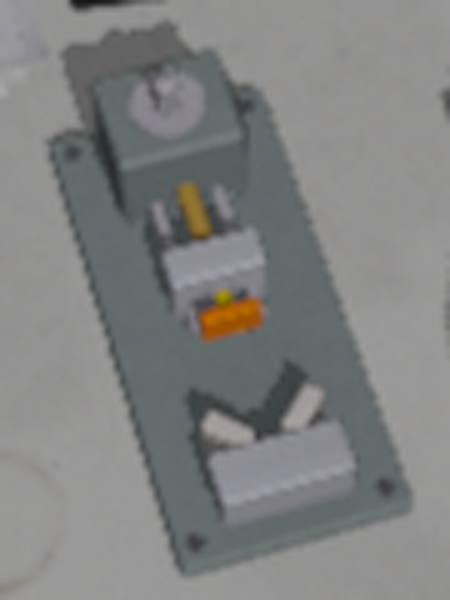

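View pics/s2.png

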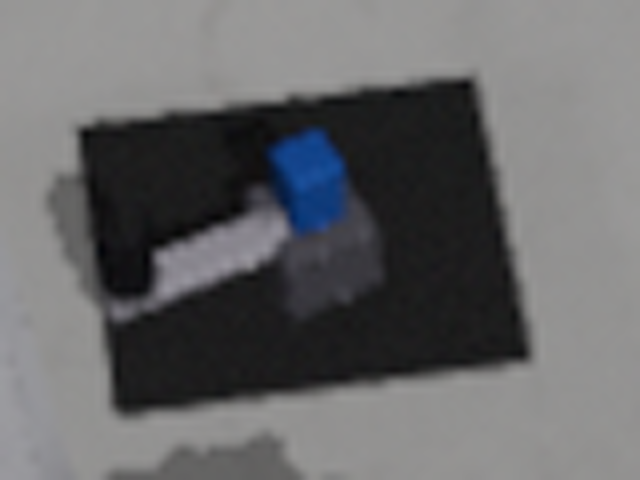

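```bash
cat > fit.py <<'E'
from h import *
from scipy.optimize import least_squares,minimize
def cap(): return {n:bot.capture(n) for n in("top","side")}
def T2(p,P):
    P=np.atleast_2d(P).astype(float);c,s=np.cos(p[2]),np.sin(p[2]);Q=P.copy()
    Q[:,0]=p[0]+c*P[:,0]-s*P[:,1];Q[:,1]=p[1]+s*P[:,0]+c*P[:,1];return Q
def box(hx,hy,z0,z1,cx=0,cy=0): return np.array([[cx+a*hx,cy+b*hy,z] for a in(-1,1) for b in(-1,1) for z in(z0,z1)])
def cyl(r,z0,z1): 
    a=np.linspace(0,2*np.pi,48,endpoint=False);return np.vstack([np.c_[r*np.cos(a),r*np.sin(a),0*a+z] for z in(z0,z1)])
def soft(c,P,win,S=8):
    u0,v0,u1,v1=win
    h=cv2.convexHull(((proj(c,P)+0.5-[u0,v0])*S*16).astype(np.int32)) 
    m=np.zeros(((v1-v0)*S,(u1-u0)*S),np.uint8);cv2.fillConvexPoly(m,h,255,shift=4)
    return cv2.resize(m,(u1-u0,v1-v0),interpolation=cv2.INTER_AREA)/255.
def fit(cs,masks,P,p0,names,yaw):
    wins={}
    for n in names:
        q=proj(cs[n],T2(p0,P)).mean(0).astype(int);wins[n]=(q[0]-22,q[1]-22,q[0]+22,q[1]+22)
    def f(p):
        p=np.r_[p0[:2]+p[:2]/1000,(p[2]/50+p0[2]) if yaw else p0[2]]
        return sum(np.sum((soft(cs[n],T2(p,P),w)-masks[n][w[1]:w[3],w[0]:w[2]])**2) for n,w in wins.items())
    r=minimize(f,np.zeros(3 if yaw else 2),method="Nelder-Mead",options=dict(initial_simplex=(np.vstack([np.zeros(3),8*np.eye(3)]) if yaw else np.array([[0,0],[8,0],[0,8.]])),xatol=.05,fatol=.01))
    return np.r_[p0[:2]+r.x[:2]/1000,(r.x[2]/50+p0[2]) if yaw else p0[2]],r.fun
def blue(img):
    i=img.astype(float);b=i[:,:,2]-i[:,:,0];return np.clip((b-15)/60,0,1)
E
cat > m1.py <<'E'
from fit import *
cs=cap()
masks={n:blue(c["img"]) for n,c in cs.items()}
tt=np.array([[57,140],[608,68],[645,315],[90,392]])/6+[265,170]-.5
ss=np.array([[52,140],[262,90],[410,500],[183,573]])/5+[270,140]-.5
L=np.array([[65,140,14],[65,-140,14],[-65,-140,14],[-65,140,14]])/1000
for nm in(("top",),("side",),("top","side")):
    def f(p):
        r=[]
        if "top" in nm:r.append(proj(cs["top"],T2(p,L))-tt)
        if "side" in nm:r.append(proj(cs["side"],T2(p,L[[1,2,3,0]]))-ss)
        return np.vstack(r).ravel()
    s=least_squares(f,[.5,0,0]);print("tester",nm,s.x.round(4),np.abs(s.fun).max().round(2))
c=cs["top"];print("disc top",ray(c,560/6+265-.5,168/6+170-.5,.083),"tip",ray(c,563/6+264.5,155/6+169.5,.111))
print("disc side",ray(cs["side"],168/5+269.5,104/5+139.5,.083))
mt=np.array([[72,125],[440,122],[462,540],[85,542]])/8+[390,175]-.5
ms=np.array([[80,130],[475,78],[528,357],[120,410]])/8+[270,90]-.5
print("mat",[ray(cs["top"],*q,.004).round(3).tolist() for q in mt],[ray(cs["side"],*q,.004).round(3).tolist() for q in ms])
for nm in(("top",),("side",),("top","side")):
    p,e=fit(cs,masks,box(.011,.011,.040,.072),np.r_[ray(cs["top"],258/8+390,308/8+175,.06)[:2],.3],nm,True)
    print("crank",nm,p.round(4),e)
    p,e=fit(cs,masks,cyl(.025,.053,.066),np.r_[ray(cs["top"],203,225,.06)[:2],0],nm,False)
    print("pot",nm,p.round(4),e)
crop(cs["top"]["img"],340,180,375,210,20,"t3.png");crop(cs["side"]["img"],285,145,325,175,20,"s3.png")
E
python3 m1.py
```

```text
tester ('top',) [ 0.5294 -0.0286  0.0765] 1.38
tester ('side',) [ 0.5306 -0.0275  0.0706] 1.22
tester ('top', 'side') [ 0.5301 -0.0281  0.0732] 1.42
disc top [ 0.53796066 -0.12643578  0.083     ] tip [ 0.53786345 -0.12539991  0.111     ]
disc side [ 0.5384077  -0.12639786  0.083     ]
mat [[0.57, -0.258, 0.004], [0.563, -0.396, 0.004], [0.406, -0.385, 0.004], [0.414, -0.248, 0.004]] [[0.563, -0.394, 0.004], [0.406, -0.383, 0.004], [0.417, -0.247, 0.004], [0.572, -0.259, 0.004]]
crank ('top',) [ 0.4872 -0.306   0.3174] 2.074556901191849
pot ('top',) [0.4929 0.3191 0.    ] 14.103041138023837
crank ('side',) [ 0.487  -0.307   0.0738] 4.663490965013456
pot ('side',) [0.494  0.3181 0.    ] 19.474937524029222
crank ('top', 'side') [ 0.4872 -0.3066  0.1668] 9.115348904267588
pot ('top', 'side') [0.4932 0.3182 0.    ] 36.48338427527874
```

View pics/t3.png

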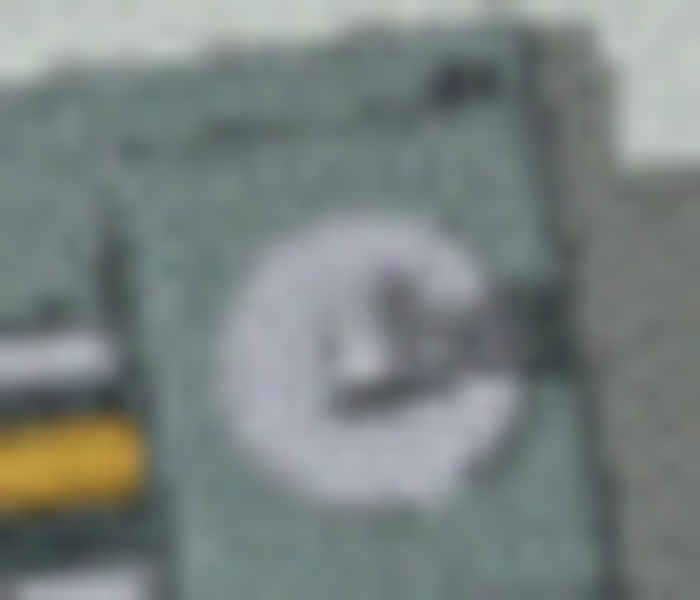

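View pics/s3.png

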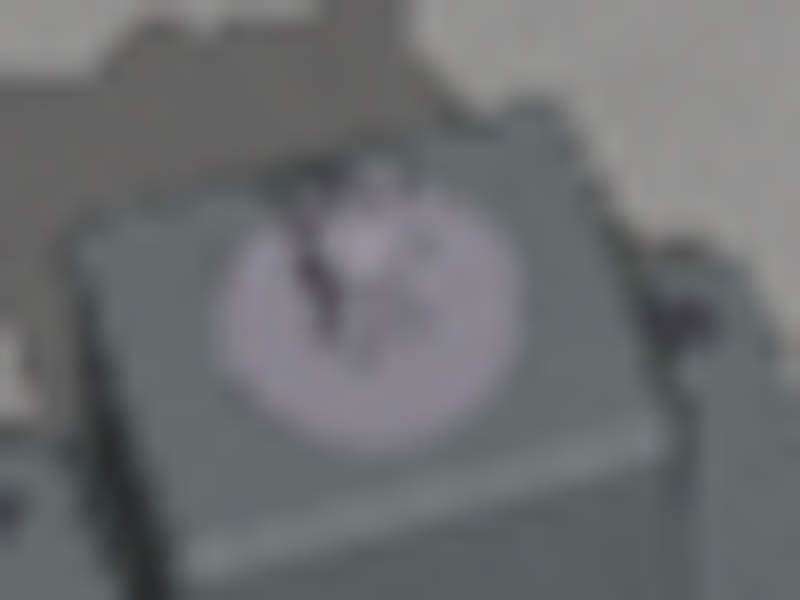

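```bash
python3 - <<'E'
from h import *
from fit import T2,box
cs={n:bot.capture(n) for n in("top","side")}
nest=np.array([.5263,.0332]);y=.073
M=np.array([[np.cos(y),-np.sin(y)],[np.sin(y),np.cos(y)]])
for n,off,s,pts in(("top",(265,170),6,[(303,183),(313,258),(322,183),(330,255)]),("side",(270,140),5,[(205,322),(261,312),(199,317),(258,298)])):
  for q in pts:
    for z in(.050,):
      w=ray(cs[n],q[0]/s+off[0]-.5,q[1]/s+off[1]-.5,z);l=M.T@(w[:2]-nest);print(n,q,z,(l*1000).round(1))
# overlay of pad for q hypotheses & shaft
for n,win,S in(("top",(300,180,375,225),10),("side",(285,140,330,215),8)):
  im=cv2.resize(cs[n]["img"][win[1]:win[3],win[0]:win[2],::-1],None,fx=S,fy=S,interpolation=cv2.INTER_CUBIC);im=np.ascontiguousarray(im)
  def dl(P,col):
    p=((proj(cs[n],P)+.5-[win[0],win[1]])*S).astype(int);cv2.polylines(im,[p],True,col,1)
  for q,col in((1.46,(0,255,0)),):
    yf=-.049+.006*q
    dl(T2([*nest,y],[[-.017,yf,.05],[.017,yf,.05],[.017,yf-.008,.05],[-.017,yf-.008,.05]]),col)
    sh=M@[0,-.16]+nest
    for z,h in((.083,.007),(.105,.007)):
      dl(T2([*sh,y-q],[[-h,-h,z],[h,-h,z],[h,h,z],[-h,h,z]]),col)
  cv2.imwrite(f"pics/ov_{n}.png",im)
E
```

```text
top (303, 183) 0.05 [ 15.9 -40.8]
top (313, 258) 0.05 [-20.9 -40.8]
top (322, 183) 0.05 [ 14.7 -49.8]
top (330, 255) 0.05 [-20.6 -49. ]
side (205, 322) 0.05 [ 15.2 -41.2]
side (261, 312) 0.05 [-15.3 -38.1]
side (199, 317) 0.05 [ 17.4 -45.1]
side (258, 298) 0.05 [-16.3 -46.8]
```

View pics/ov_top.png

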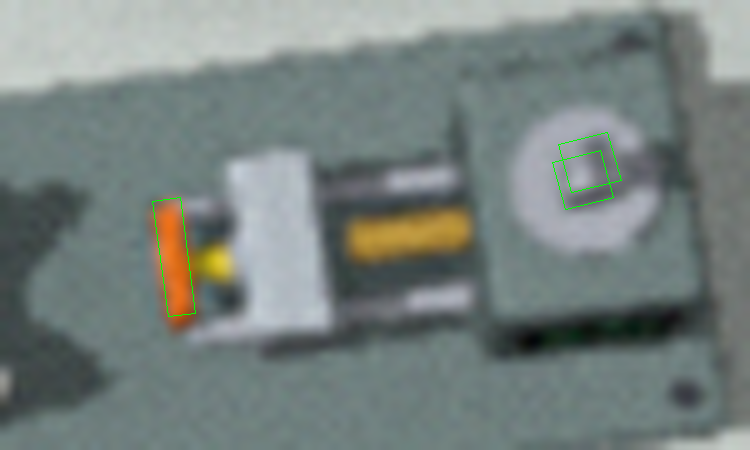

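View pics/ov_side.png

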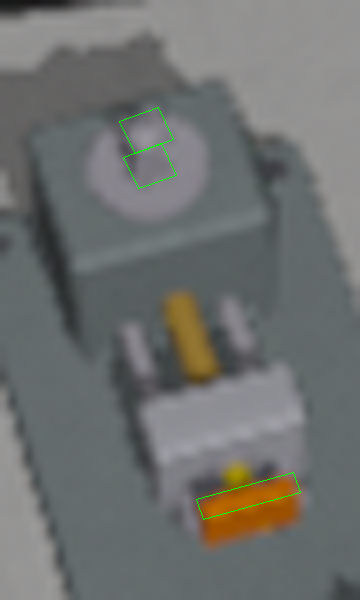

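```bash
python3 - <<'E'
from h import *
c=bot.capture("top");d=bot.capture("side")
for q in((218,186),(235,251)):print("top",ray(c,*q,.066).round(3))
for q in((383,273),(312,309)):print("side",ray(d,*q,.066).round(3))
f=lambda a:np.array(a)/8+[390,175]-.5
e1=[ray(c,*f(a),.040) for a in((160,150),(200,282))];e2=[ray(c,*f(a),.040) for a in((207,140),(250,265))]
for e in(e1,e2):w=e[0]-e[1];print("arm",np.arctan2(w[1],w[0]))
k=ray(c,*f((197,103)),.081);print("knobtop",k,"yaw",np.arctan2(k[1]+.306,k[0]-.4871))
g=lambda a:np.array(a)/8+[270,90]-.5
for a,b in(((152,252),(270,208)),((160,300),(285,245))):
  w=ray(d,*g(a),.04)-ray(d,*g(b),.04);print("side arm",np.arctan2(w[1],w[0]))
E
```

```text
top [0.599 0.268 0.066]
top [0.411 0.223 0.066]
side [0.412 0.229 0.066]
side [0.601 0.277 0.066]
arm 0.1873970823466847
arm 0.22179917991055292
knobtop [ 0.55807494 -0.28747184  0.081     ] yaw 0.2553533771849575
side arm 0.20859932728175734
side arm 0.2742460517235981
```

```bash
python3 -m pendant '[[[0,1,0],[0,0.118,0],0],[[0,1,0],[0,0.118,0],0],[[0,1,0],[0,0.118,0],0],[[0,1,0],[0,0.118,0],0],[[0,1,0],[0,0.118,0],0],[[0,1,0],[0,0.118,0],0],[[0,1,0],[0,0.118,0],0],[[0,1,0],[0,0.118,0],0],[[0,1,0],[0,0.118,0],0],[[2.93,0,2.34],[0,0,0],0],[[2.93,0,2.34],[0,0,0],0],[[2.93,0,2.34],[0,0,0],0],[[2.93,0,2.34],[0,0,0],0],[[2.93,0,2.34],[0,0,0],0],[[2.93,0,2.34],[0,0,0],0],[[2.93,0,2.34],[0,0,0],0],[[2.93,0,2.34],[0,0,0],0],[[2.93,0,2.34],[0,0,0],0],[[0,0,0],[0,0,0],0]]'
cat > st.py <<'E'
from h import *
import sys
s=bot.read_state();p=np.array(s["position"]);R=np.array(s["tcp_rot"])
print("t",round(s["time_s"],2),"p",p.round(4),"head",round(np.degrees(np.arctan2(R[1,2],R[0,2])),2),"tilt",R[2,:].round(3),"F",np.round(s["force"],2),"open",round(s["opening"],3),"j6",s["joint_positions"][5])
if len(sys.argv)>3:
    t=np.array(list(map(float,sys.argv[1:4])));print("to go tool cm",(R.T@(t-p)*100).round(2))
    if len(sys.argv)>4:print("turn ay",round(-(np.radians((float(sys.argv[4])-np.degrees(np.arctan2(R[1,2],R[0,2]))+180)%360-180)),3))
E
python3 st.py 0.4932 0.3186 0.110 4.2
```

```text
time_s: 1.98
position: [0.4992, 0.3141, 0.2027]
tcp_rot: [[0.066, 0.005, 0.998], [-0.998, -0.001, 0.066], [0.001, -1.0, 0.005]]
force: [0.2, 0.5, 0.1]
opening: 0.999
t 1.98 p [0.4992 0.3141 0.2027] head 3.78 tilt [ 0.001 -1.     0.005] F [0.23 0.48 0.09] open 0.999 j6 17.716329254091193
to go tool cm [-0.5   9.27 -0.61]
turn ay -0.007
```

```bash
python3 -m pendant '[[[-0.5,1.5,-0.6],[0,0,0],0],[[0,1.5,0],[0,0,0],0],[[0,0,0],[0,0,0],0],[[0,0,0],[0,0,0],0]]'
python3 st.py 0.4932 0.3186 0.110 4.2; python3 - <<'E'
from h import *
for n,w in(("top",(150,170,280,270)),("side",(300,240,430,360))):
    c=bot.capture(n);crop(c["img"],*w,5,f"p1{n}.png")
E
```

```text
time_s: 2.32
position: [0.4865, 0.323, 0.1717]
tcp_rot: [[0.072, -0.002, 0.997], [-0.997, -0.001, 0.072], [0.001, -1.0, -0.002]]
force: [0.9, 0.0, 0.3]
opening: 1.003
t 2.32 p [0.4865 0.323  0.1717] head 4.14 tilt [ 0.001 -1.    -0.002] F [0.9  0.04 0.35] open 1.003 j6 18.490992279881684
to go tool cm [0.49 6.17 0.65]
turn ay -0.001
```

View pics/p1top.png

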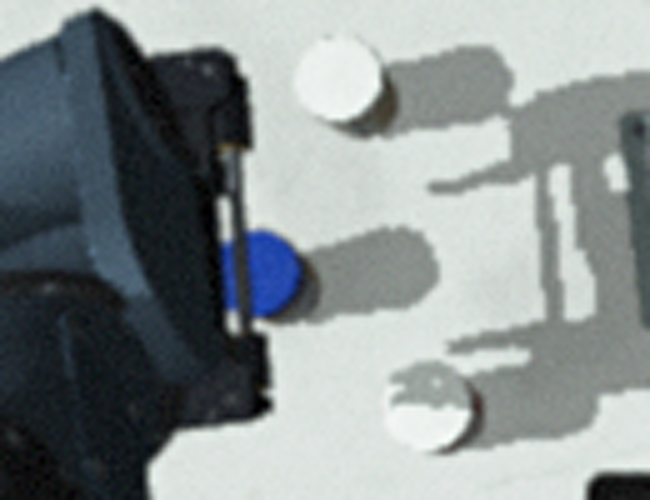

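View pics/p1side.png

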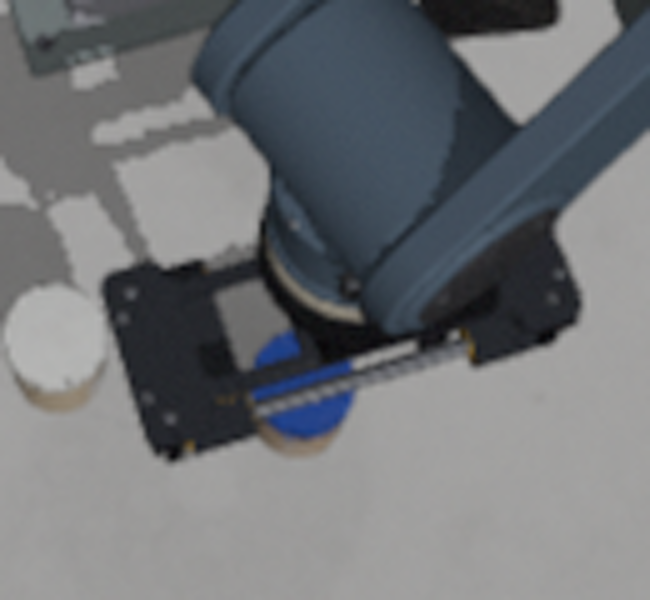

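```bash
python3 -m pendant '[[[0.5,0,0.65],[0,0,0],0],[[0,1.5,0],[0,0,0],0],[[0,1.5,0],[0,0,0],0],[[0,1.5,0],[0,0,0],0],[[0,1.5,0],[0,0,0],0],[[0,0,0],[0,0,0],0],[[0,0,0],[0,0,0],0],[[0,0,0],[0,0,0],0],[[0,0,0],[0,0,0],0.3],[[0,0,0],[0,0,0],0.6],[[0,0,0],[0,0,0],1],[[0,0,0],[0,0,0],1],[[0,0,0],[0,0,0],1],[[0,0,0],[0,0,0],1],[[0,0,0],[0,0,0],1]]'
python3 st.py 0.4932 0.3186 0.110 4.2
```

```text
time_s: 3.67
position: [0.4938, 0.3185, 0.1123]
tcp_rot: [[0.072, -0.0, 0.997], [-0.997, -0.0, 0.072], [0.0, -1.0, -0.0]]
force: [-0.2, 0.7, 0.7]
opening: 0.573
t 3.67 p [0.4938 0.3185 0.1123] head 4.13 tilt [ 0. -1. -0.] F [-0.21  0.71  0.73] open 0.573 j6 17.804432022430372
to go tool cm [-0.02  0.23 -0.06]
turn ay -0.001
```

```bash
python3 -m pendant '[[[0,-1.5,0],[0,0,0],1],[[0,-2.5,0],[0,0,0],1],[[0,-2.5,0],[0,0,0],1],[[0,-1,0],[0,0,0],1],[[2,0,0.1],[0,0,0],1],[[3,0,0.1],[0,0,0],1],[[3.5,0,0.15],[0,0,0],1],[[3.5,0,0.15],[0,0,0],1],[[3.5,0,0.15],[0,0,0],1],[[3.5,0,0.15],[0,0,0],1],[[3.5,0,0.15],[0,0,0],1],[[3.2,0,0.1],[0,0,0],1],[[2,0,0.1],[0,0,0],1],[[1.5,0,0.05],[0,0,0],1],[[0,0,0],[0,0,0],1],[[0,0,0],[0,0,0],1],[[0,0,0],[0,0,0],1],[[0,0,0],[0,0,0],1]]'
python3 st.py 0.5267 0.0282 0.1278 4.2; python3 - <<'E'
from h import *
for n,w in(("top",(260,160,390,250)),("side",(260,130,390,260))):
    c=bot.capture(n);crop(c["img"],*w,5,f"p2{n}.png")
E
```

```text
time_s: 5.17
position: [0.5264, 0.0292, 0.187]
tcp_rot: [[0.073, -0.001, 0.997], [-0.997, 0.0, 0.073], [-0.0, -1.0, -0.001]]
force: [-0.6, 0.6, -1.3]
opening: 0.573
t 5.17 p [0.5264 0.0292 0.187 ] head 4.2 tilt [-0.    -1.    -0.001] F [-0.56  0.61 -1.33] open 0.573 j6 -13.19818884131663
to go tool cm [0.1  5.92 0.03]
turn ay -0.0
```

View pics/p2top.png

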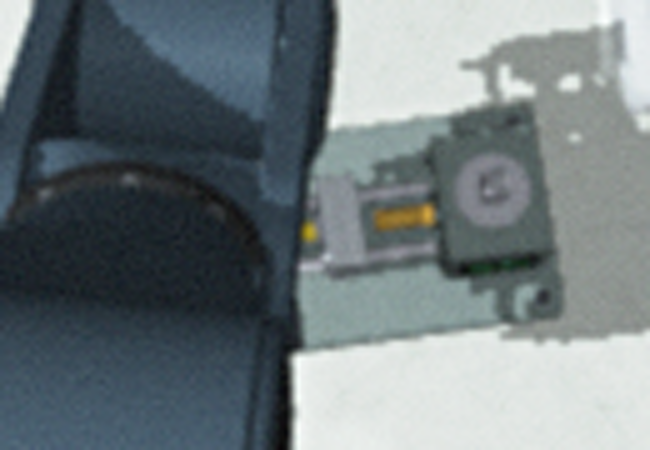

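View pics/p2side.png

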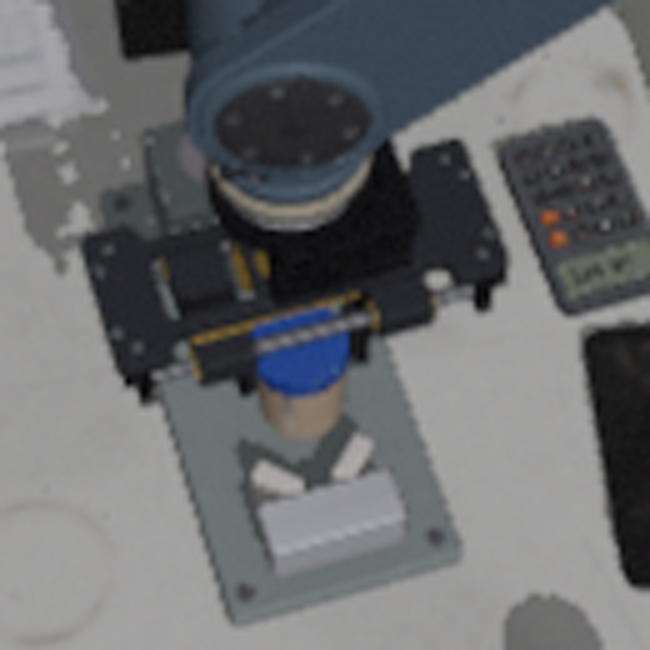

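```bash
python3 -m pendant '[[[0.1,1.5,0.03],[0,0,0],1],[[0,1.5,0],[0,0,0],1],[[0,1.5,0],[0,0,0],1],[[0,0.8,0],[0,0,0],1],[[0,0.4,0],[0,0,0],1],[[0,0.15,0],[0,0,0],1],[[0,0,0],[0,0,0],1],[[0,0,0],[0,0,0],1],[[0,0,0],[0,0,0],1]]'
python3 st.py 0.5267 0.0282 0.1263 4.2
```

```text
time_s: 6.02
position: [0.5277, 0.0271, 0.1294]
tcp_rot: [[0.072, 0.001, 0.997], [-0.997, -0.0, 0.072], [0.0, -1.0, 0.001]]
force: [0.2, 0.3, -0.4]
opening: 0.571
t 6.02 p [0.5277 0.0271 0.1294] head 4.14 tilt [ 0.    -1.     0.001] F [ 0.23  0.27 -0.39] open 0.571 j6 -13.316886287625566
to go tool cm [-0.11  0.31 -0.09]
turn ay -0.001
```

```bash
python3 -m pendant '[[[0,0.2,-0.05],[0,0,0],1],[[0,0,0],[0,0,0],1],[[0,0,0],[0,0,0],1]]'
python3 st.py 0.5267 0.0282 0.1263 4.2
python3 -m pendant '[[[0,0,0],[0,0,0],0.6],[[0,0,0],[0,0,0],0.3],[[0,0,0],[0,0,0],0],[[0,0,0],[0,0,0],0],[[0,0,0],[0,0,0],0],[[0,0,0],[0,0,0],0],[[0,-1,0],[0,0,0],0],[[0,-2,0],[0,0,0],0],[[0,-3,0],[0,0,0],0],[[0,-3,0],[0,0,0],0],[[0,-2,0],[0,0,0],0],[[3,0,0],[0,0,0],0],[[4,0,0],[0,0,0],0],[[4,0,0],[0,0,0],0],[[4,0,0],[0,0,0],0],[[4,0,0],[0,0,0],0],[[4,0,0],[0,0,0],0],[[4,0,0],[0,0,0],0],[[4,0,0],[0,0,0],0],[[2,0,0],[0,0,0],0]]'
python3 st.py 0.4871 -0.3066 0.25 102.3; python3 - <<'E'
from h import *
for n,w in(("top",(260,160,390,250)),("side",(260,130,390,260))):
    c=bot.capture(n);crop(c["img"],*w,5,f"p3{n}.png")
E
```

```text
time_s: 6.27
position: [0.5267, 0.0271, 0.1269]
tcp_rot: [[0.072, 0.0, 0.997], [-0.997, -0.0, 0.072], [0.0, -1.0, 0.0]]
force: [-0.6, 0.0, -0.7]
opening: 0.572
t 6.27 p [0.5267 0.0271 0.1269] head 4.12 tilt [ 0. -1.  0.] F [-0.56  0.03 -0.73] open 0.572 j6 -13.32895845610457
to go tool cm [-0.11  0.06  0.01]
turn ay -0.001
time_s: 7.93
position: [0.5507, -0.3073, 0.2378]
tcp_rot: [[0.069, 0.002, 0.998], [-0.998, -0.004, 0.069], [0.004, -1.0, 0.002]]
force: [0.9, -0.0, 0.2]
opening: 1.0
t 7.93 p [ 0.5507 -0.3073  0.2378] head 3.96 tilt [ 0.004 -1.     0.002] F [ 0.89 -0.05  0.16] open 1.0 j6 -43.184462928587365
to go tool cm [-0.5  -1.23 -6.33]
turn ay -1.716
```

View pics/p3top.png

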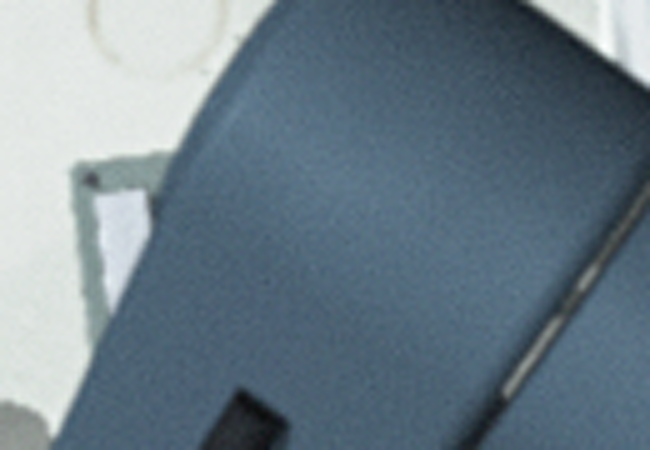

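View pics/p3side.png

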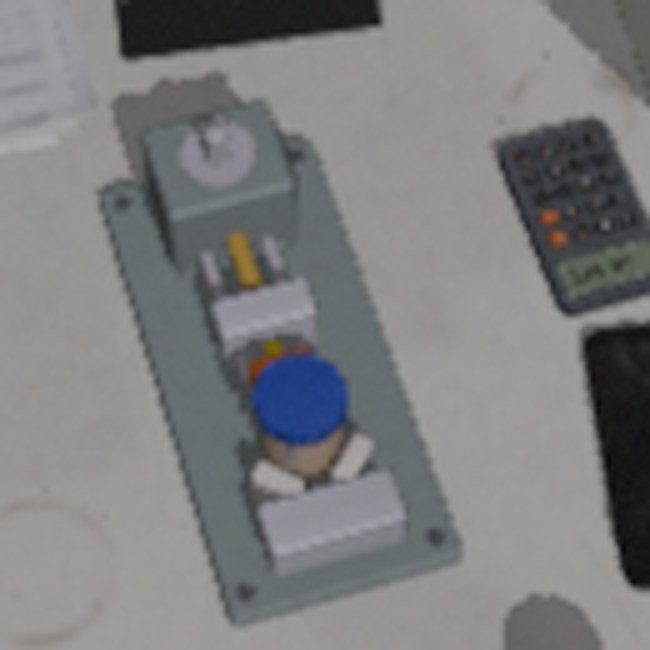

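```bash
python3 -m pendant '[[[0,0,0],[0,0.118,0],0],[[0,0,0],[0,0.118,0],0],[[0,0,0],[0,0.118,0],0],[[0,0,0],[0,0.118,0],0],[[0,0,0],[0,0.118,0],0],[[0,0,0],[0,0.118,0],0],[[0,0,0],[0,0.118,0],0],[[0,0,0],[0,0.118,0],0],[[0,0,0],[0,0.118,0],0],[[0,0,0],[0,0.118,0],0],[[0,0,0],[0,0.118,0],0],[[0,0,0],[0,0.118,0],0],[[0,0,0],[0,0,0],0],[[0,0,0],[0,0,0],0],[[0,0,0],[0,0,0],0],[[0,0,0],[0,0,0],0]]'
python3 st.py 0.4871 -0.3066 0.114 -76.8;
```

```text
time_s: 9.37
position: [0.5504, -0.3015, 0.2369]
tcp_rot: [[-0.974, -0.0, 0.227], [-0.227, 0.0, -0.974], [0.0, -1.0, -0.0]]
force: [-0.1, 0.2, 0.1]
opening: 0.997
t 9.37 p [ 0.5504 -0.3015  0.2369] head -76.88 tilt [ 0. -1. -0.] F [-0.12  0.2   0.08] open 0.997 j6 37.977824260435305
to go tool cm [ 6.28 12.29 -0.94]
turn ay -0.001
```

```bash
python3 -m pendant '[[[2,0,-0.3],[0,0,0],0],[[2.5,1,-0.4],[0,0,0],0],[[1.8,2,-0.24],[0,0,0],0],[[0,2,0],[0,0,0],0],[[0,0,0],[0,0,0],0],[[0,0,0],[0,0,0],0],[[0,0,0],[0,0,0],0],[[0,0,0],[0,0,0],0]]'
python3 st.py 0.4871 -0.3066 0.114 -76.8;python3 - <<'E'
from h import *
for n,w in(("top",(370,150,490,260)),("side",(250,60,370,160))):
    c=bot.capture(n);crop(c["img"],*w,5,f"p4{n}.png")
E
```

```text
time_s: 10.03
position: [0.4882, -0.3077, 0.188]
tcp_rot: [[-0.974, 0.002, 0.226], [-0.226, -0.002, -0.974], [-0.002, -1.0, 0.003]]
force: [0.2, -0.2, 0.3]
opening: 1.0
t 10.03 p [ 0.4882 -0.3077  0.188 ] head -76.96 tilt [-0.002 -1.     0.003] F [ 0.17 -0.16  0.34] open 1.0 j6 33.64422637529352
to go tool cm [ 0.1   7.4  -0.15]
turn ay -0.003
```

View pics/p4top.png

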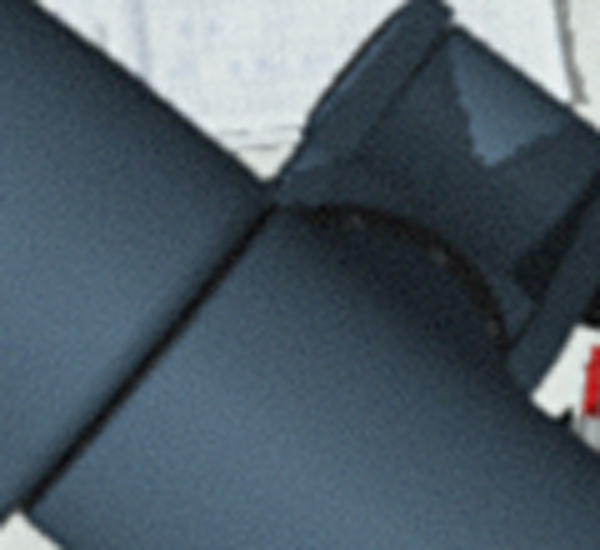

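View pics/p4side.png

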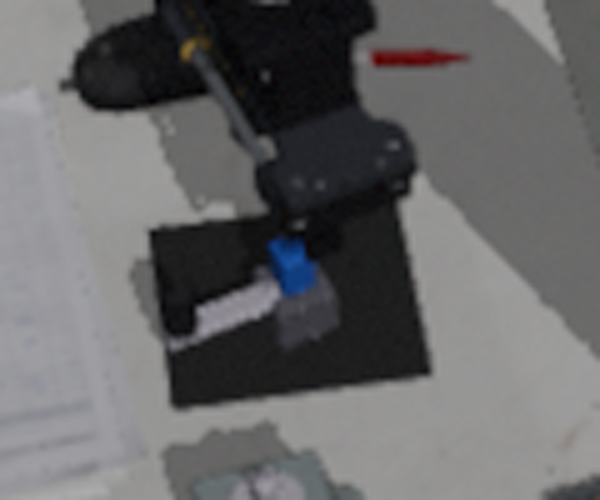

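```bash
python3 -m pendant '[[[0,1.5,0],[0,0,0],0],[[0,2,0],[0,0,0],0],[[0,2,0],[0,0,0],0],[[0,1.2,0],[0,0,0],0],[[0,0.6,0],[0,0,0],0],[[0,0,0],[0,0,0],0],[[0,0,0],[0,0,0],0.4],[[0,0,0],[0,0,0],0.6],[[0,0,0],[0,0,0],0.7],[[0,0,0],[0,0,0],1],[[0,0,0],[0,0,0],1],[[0,0,0],[0,0,0],1],[[0,0,0],[0,0,0],1],[[0,0,0],[0,0,0],1],[[0,0,0],[0,0,0],1],[[0,0,0],[0,0,0],1]]'
python3 st.py 0.4871 -0.3066 0.114 -76.8;python3 - <<'E'
from h import *
for n,w in(("side",(250,60,370,160)),):
    c=bot.capture(n);crop(c["img"],*w,5,f"p5{n}.png")
E
```

```text
time_s: 11.47
position: [0.4869, -0.307, 0.1137]
tcp_rot: [[-0.974, -0.0, 0.225], [-0.225, 0.0, -0.974], [0.0, -1.0, -0.0]]
force: [0.1, -0.2, -0.5]
opening: 0.322
t 11.47 p [ 0.4869 -0.307   0.1137] head -77.01 tilt [ 0. -1. -0.] F [ 0.05 -0.16 -0.48] open 0.322 j6 33.657829986354464
to go tool cm [-0.03 -0.03 -0.04]
turn ay -0.004
```

View pics/p5side.png

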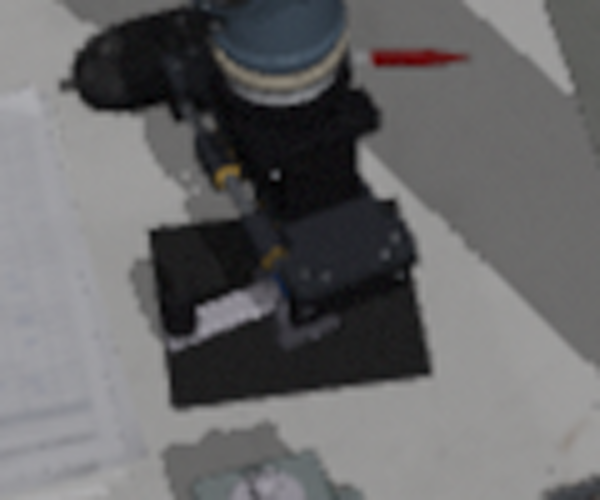

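```bash
python3 -m pendant '[[[0,0,0],[0,0,0],1],[[0,0,0],[0,0,0],1],[[0,0,0],[0,0,0],1],[[0,0,0],[0,0,0],1]]'
python3 -m pendant '[[[0,0,0],[0,0,0],1],[[0,0,0],[0,0,0],1]]'
```

```text
time_s: 11.85
position: [0.4868, -0.3068, 0.1136]
tcp_rot: [[-0.974, -0.001, 0.225], [-0.225, 0.001, -0.974], [0.0, -1.0, -0.001]]
force: [-1.3, 0.8, 0.2]
opening: 0.25
time_s: 12.02
position: [0.4868, -0.3068, 0.1136]
tcp_rot: [[-0.974, -0.001, 0.225], [-0.225, 0.001, -0.974], [0.0, -1.0, -0.001]]
force: [0.3, 1.3, -0.2]
opening: 0.248
```

```bash
python3 -m pendant '[[[0,-1,0],[0,0,0],1],[[0,-3,0],[0,0,0],1],[[0,-3.5,0],[0,0,0],1],[[0,-3.5,0],[0,0,0],1],[[0,-2,0],[0,0,0],1],[[-0.8,0,-1.42],[0,0,0],1],[[-1.5,0,-2.7],[0,0,0],1],[[-1.6,0,-3],[0,0,0],1],[[-1.6,0,-3],[0,0,0],1],[[-1.6,0,-2.9],[0,0,0],1],[[-1.2,0,-2.1],[0,0,0],1],[[-0.75,0,-1.3],[0,0,0],1],[[0,0,0],[0,0.042,0],1],[[0,0,0],[0,0,0],1],[[0,0,0],[0,0,0],1],[[0,0,0],[0,0,0],1],[[0,0,0],[0,0,0],1],[[0,0,0],[0,0,0],1]]'
python3 st.py 0.538 -0.1264 0.193 -79.5;python3 - <<'E'
from h import *
for n,w in(("top",(290,140,420,240)),("side",(250,90,370,200))):
    c=bot.capture(n);crop(c["img"],*w,5,f"p6{n}.png")
E
```

```text
time_s: 13.52
position: [0.5381, -0.1274, 0.2438]
tcp_rot: [[-0.983, -0.0, 0.183], [-0.183, -0.0, -0.983], [0.0, -1.0, 0.0]]
force: [0.1, 1.5, -2.6]
opening: 0.249
t 13.52 p [ 0.5381 -0.1274  0.2438] head -79.46 tilt [ 0. -1.  0.] F [ 0.1   1.54 -2.63] open 0.249 j6 54.559152321062854
to go tool cm [-0.01  5.08 -0.1 ]
turn ay 0.001
```

View pics/p6top.png

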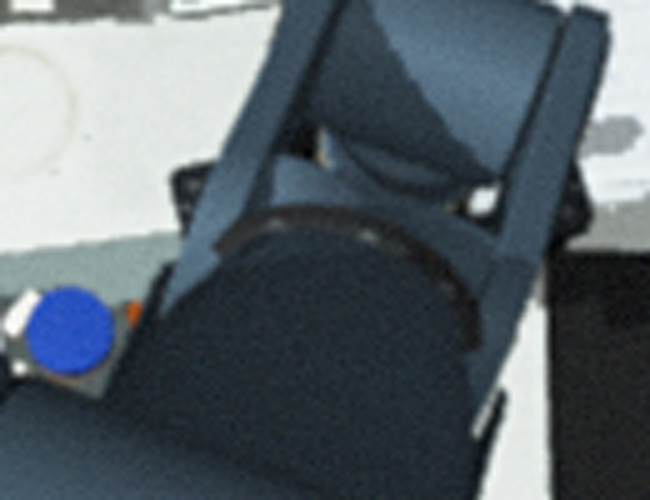

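View pics/p6side.png

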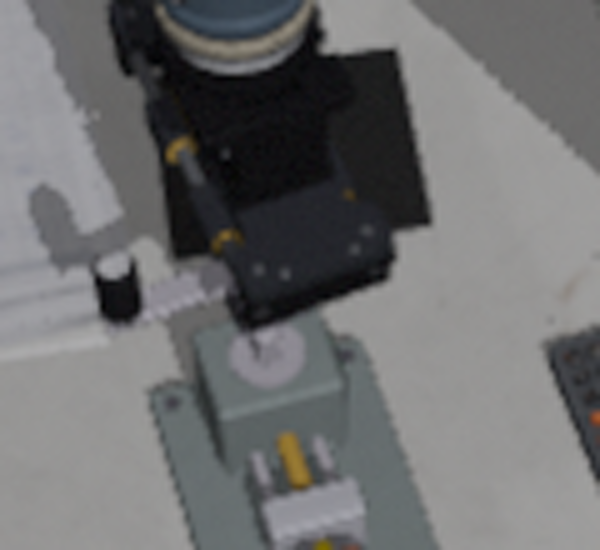

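```bash
python3 - <<'E'
from h import *
c=bot.capture("side");s=bot.read_state();p=s["position"]
k=ray(c,116/5+249.5,268/5+89.5,p[2]-.110+.077);print(k,(k[:2]-p[:2])*1000, np.hypot(*(k[:2]-p[:2])))
E
```

```text
[ 0.61206169 -0.11091633  0.21074071] [73.94048279 16.21360716] 0.07569726582414575
```

```bash
python3 -m pendant '[[[0,1,-0.1],[0,0,0],1],[[0,1,0],[0,0,0],1],[[0,0.5,0],[0,0,0],1],[[0,0.5,0],[0,0,0],1],[[0,0.4,0],[0,0,0],1],[[0,0.3,0],[0,0,0],1],[[0,0,0],[0,0,0],1]]'
python3 st.py 0.538 -0.1264 0.193 -79.5
```

```text
time_s: 14.25
position: [0.5381, -0.126, 0.2061]
tcp_rot: [[-0.983, -0.0, 0.184], [-0.184, -0.0, -0.983], [0.0, -1.0, 0.0]]
force: [-0.4, -1.7, -4.4]
opening: 0.249
t 14.25 p [ 0.5381 -0.126   0.2061] head -79.4 tilt [ 0. -1.  0.] F [-0.39 -1.75 -4.38] open 0.249 j6 54.669983251927
to go tool cm [0.02 1.31 0.04]
turn ay 0.002
```

```bash
python3 -m pendant '[[[0,0.4,0],[0,0,0],1],[[0,0.4,0],[0,0,0],1],[[0,0.3,0],[0,0,0],1],[[0,0.2,0],[0,0,0],1],[[0,0,0],[0,0,0],1],[[0,0,0],[0,0,0],1]]'
python3 st.py 0.538 -0.1264 0.193 -79.5
```

```text
time_s: 14.75
position: [0.5382, -0.1261, 0.1935]
tcp_rot: [[-0.983, 0.0, 0.184], [-0.184, -0.001, -0.983], [-0.0, -1.0, 0.001]]
force: [0.7, -3.3, -4.4]
opening: 0.25
t 14.75 p [ 0.5382 -0.1261  0.1935] head -79.41 tilt [-0.    -1.     0.001] F [ 0.74 -3.34 -4.37] open 0.25 j6 54.672341301897255
to go tool cm [0.02 0.05 0.03]
turn ay 0.002
```

```bash
python3 -m pendant '[[[0,0,0],[0,0,0],0.6],[[0,0,0],[0,0,0],0.4],[[0,0,0],[0,0,0],0.2],[[0,0,0],[0,0,0],0.2],[[0,-1,0],[0,0,0],0.2],[[0,-2,0],[0,0,0],0.2],[[0,-2,0],[0,0,0],0.2],[[0,-1,0],[0,0,0],0.2],[[-2,0,0],[0,0,0],0.2],[[-3,0,0],[0,0,0],0.2],[[-2,0,0],[0,0,0],0.2],[[-0.5,0,0],[0,0,0],0.2],[[0,0,0],[0,0,0],0.2],[[0,0,0],[0,0,0],0.2],[[0,0,0],[0,0,0],0.2],[[0,0,0],[0,0,0],0.2]]'
python3 st.py 0.6117 -0.1127 0.196 -79.5;python3 - <<'E'
from h import *
for n,w in(("top",(290,140,420,240)),("side",(250,90,370,200))):
    c=bot.capture(n);crop(c["img"],*w,5,f"p7{n}.png")
E
```

```text
time_s: 16.08
position: [0.6105, -0.112, 0.2536]
tcp_rot: [[-0.983, -0.002, 0.183], [-0.183, 0.0, -0.983], [0.001, -1.0, -0.001]]
force: [0.8, 0.2, -0.2]
opening: 0.804
t 16.08 p [ 0.6105 -0.112   0.2536] head -79.44 tilt [ 0.001 -1.    -0.001] F [ 0.82  0.24 -0.21] open 0.804 j6 58.75139280955726
to go tool cm [-0.11  5.76  0.1 ]
turn ay 0.001
```

View pics/p7top.png

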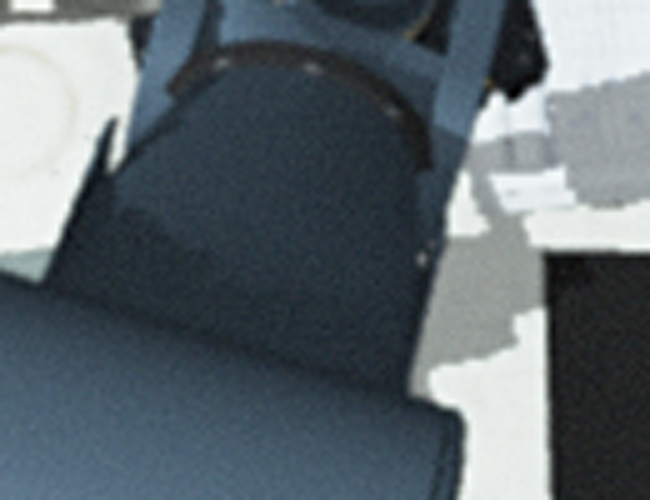

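View pics/p7side.png

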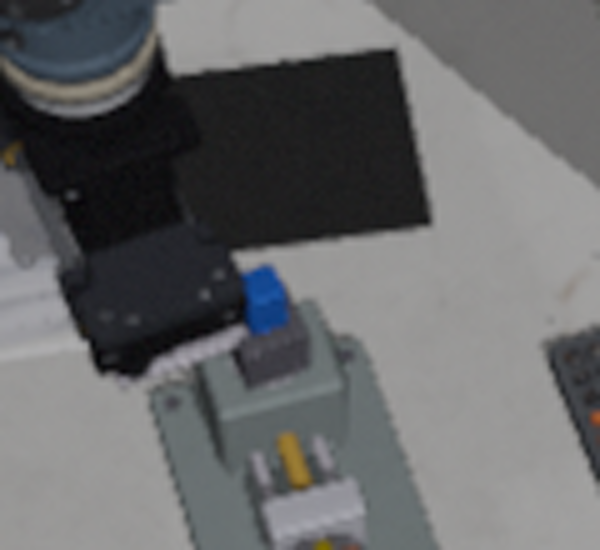

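```bash
python3 -m pendant '[[[-0.05,1.5,0.05],[0,0,0],0.2],[[0,2,0],[0,0,0],0.2],[[0,1.5,0],[0,0,0],0.2],[[0,0.7,0],[0,0,0],0.2],[[0,0,0],[0,0,0],0.4],[[0,0,0],[0,0,0],0.6],[[0,0,0],[0,0,0],1],[[0,0,0],[0,0,0],1],[[0,0,0],[0,0,0],1],[[0,0,0],[0,0,0],1],[[0,0,0],[0,0,0],1],[[0,0,0],[0,0,0],1],[[0,0,0],[0,0,0],1],[[0,0,0],[0,0,0],1],[[0,0,0],[0,0,0],1]]'
python3 st.py 0.6117 -0.1127 0.196 -79.5
```

```text
time_s: 17.43
position: [0.6125, -0.1124, 0.1969]
tcp_rot: [[-0.983, 0.001, 0.184], [-0.184, -0.0, -0.983], [-0.0, -1.0, 0.0]]
force: [-0.1, 0.3, 0.6]
opening: 0.266
t 17.43 p [ 0.6125 -0.1124  0.1969] head -79.41 tilt [-0. -1.  0.] F [-0.11  0.25  0.58] open 0.266 j6 58.74535777639034
to go tool cm [0.09 0.09 0.01]
turn ay 0.002
```

```bash
python3 - <<'E'
import numpy as np
st=[.1]+[.2]*15+[.1]
d=0
for s in st:
    a=d;d+=s
    print(round(d,2),round(-7.5*(np.cos(d)-np.cos(a)),2),round(7.5*(np.sin(d)-np.sin(a)),2))
E
```

```text
0.1 0.04 0.75
0.3 0.3 1.47
0.5 0.58 1.38
0.7 0.85 1.24
0.9 1.07 1.04
1.1 1.26 0.81
1.3 1.4 0.54
1.5 1.48 0.25
1.7 1.5 -0.04
1.9 1.46 -0.34
2.1 1.36 -0.62
2.3 1.21 -0.88
2.5 1.01 -1.1
2.7 0.77 -1.28
2.9 0.5 -1.41
3.1 0.21 -1.48
3.2 -0.01 -0.75
```

```bash
python3 -m pendant '[[[0.04,0,0.75],[0,0,0],1],[[0.3,0,1.47],[0,0,0],1],[[0.58,0,1.38],[0,0,0],1],[[0.85,0,1.24],[0,0,0],1],[[1.07,0,1.04],[0,0,0],1],[[1.26,0,0.81],[0,0,0],1]]'
python3 -m pendant '[[[1.4,0,0.54],[0,0,0],1],[[1.48,0,0.25],[0,0,0],1],[[1.5,0,-0.04],[0,0,0],1],[[1.46,0,-0.34],[0,0,0],1]]';
python3 -m pendant '[[[0,0,0],[0,0,0],1],[[0,0,0],[0,0,0],1]]'; python3 - <<'E'
from h import *
s=bot.read_state();p=np.array(s["position"][:2])-[.538,-.1264];print(np.hypot(*p),np.arctan2(p[1],p[0])-.184)
E
```

```text
time_s: 17.93
position: [0.5835, -0.1871, 0.1966]
tcp_rot: [[-0.983, 0.0, 0.182], [-0.182, 0.001, -0.983], [-0.0, -1.0, -0.001]]
force: [0.8, 5.1, 1.1]
opening: 0.268
time_s: 18.27
position: [0.5267, -0.2013, 0.1967]
tcp_rot: [[-0.983, 0.002, 0.181], [-0.181, 0.001, -0.983], [-0.002, -1.0, -0.0]]
force: [4.7, 6.9, -0.5]
opening: 0.268
time_s: 18.43
position: [0.5263, -0.2009, 0.1968]
tcp_rot: [[-0.983, -0.001, 0.182], [-0.182, 0.001, -0.983], [0.001, -1.0, -0.001]]
force: [0.5, 2.3, 0.5]
opening: 0.269
0.0754641174357574 -1.9109632135074857
```

Force is small and the radius holds; continue to 3.2 rad, slowing down.

```bash
python3 -m pendant '[[[1.36,0,-0.62],[0,0,0],1],[[1.21,0,-0.88],[0,0,0],1],[[1.01,0,-1.1],[0,0,0],1],[[0.77,0,-1.28],[0,0,0],1],[[0.5,0,-1.41],[0,0,0],1],[[0.21,0,-1.48],[0,0,0],1],[[0,0,-0.75],[0,0,0],1],[[0,0,0],[0,0,0],1],[[0,0,0],[0,0,0],1],[[0,0,0],[0,0,0],1]]'; python3 - <<'E'
from h import *
s=bot.read_state();p=np.array(s["position"][:2])-[.538,-.1264];print(np.hypot(*p),np.arctan2(p[1],p[0])-.184)
for n,w in(("top",(265,160,385,250)),("side",(270,120,370,250))):
    c=bot.capture(n);crop(c["img"],*w,4 if n=="side" else 6,f"p8{n}.png")
E
```

```text
time_s: 19.27
position: [0.4639, -0.1357, 0.1967]
tcp_rot: [[-0.983, -0.002, 0.184], [-0.184, 0.001, -0.983], [0.001, -1.0, -0.001]]
force: [-2.3, -0.4, 3.3]
opening: 0.266
0.07463823644760587 -3.2006053399989325
```

View pics/p8top.png

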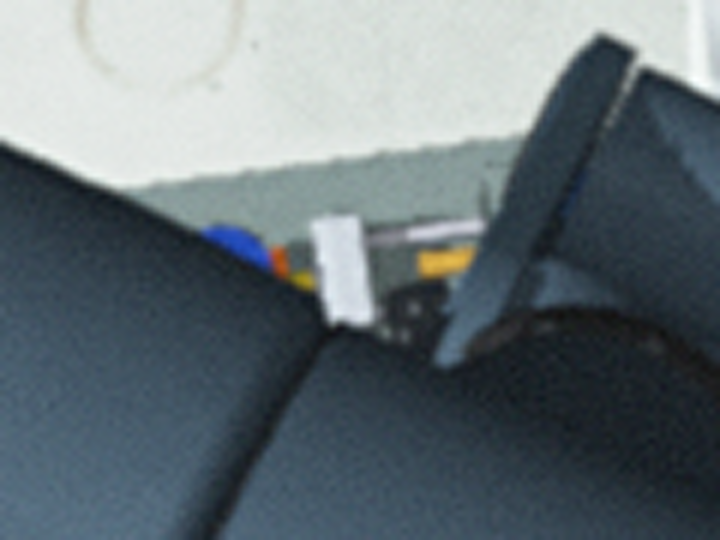

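View pics/p8side.png

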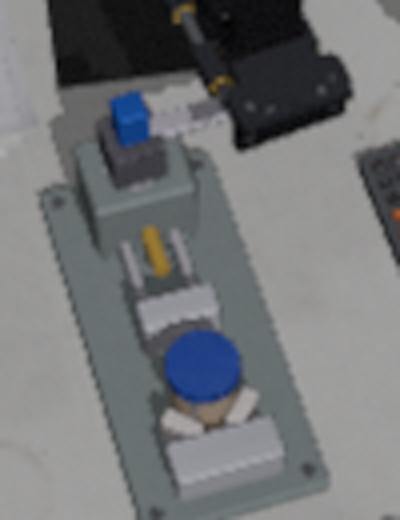

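```bash
cat > jaw.py <<'E'
from fit import *
import sys
nest=np.array([.5263,.0332]);y=.073;M=np.array([[np.cos(y),-np.sin(y)],[np.sin(y),np.cos(y)]])
def W(l,z):return np.r_[M@l+nest,z]
def loc(w):return (M.T@(np.array(w)[:2]-nest))*1000
cs={"side":bot.capture("side"),"top":bot.capture("top")}
for n in cs:
    a=cv2.imread(f"pics/{n}0.png").astype(np.float32);b=cs[n]["img"][:,:,::-1].astype(np.float32)
    # jaw top surface patch, initial jaw front approx -61, depth ~?
    P=np.array([W([x,yy],.057) for x in(-.022,.022) for yy in(-.078,-.058)]);q=proj(cs[n],P)
    u0,v0=np.floor(q.min(0)).astype(int);u1,v1=np.ceil(q.max(0)).astype(int)
    best=[]
    for d in np.arange(8,32,.1):
        s=proj(cs[n],W([0,-.068+d/1000],.057))-proj(cs[n],W([0,-.068],.057));s=s[0]
        Mx=np.float32([[1,0,s[0]],[0,1,s[1]]])
        t=cv2.warpAffine(b,Mx,(640,400),flags=cv2.INTER_LINEAR|cv2.WARP_INVERSE_MAP)
        A=a[v0:v1,u0:u1];B=t[v0:v1,u0:u1];A=A-A.mean();B=B-B.mean()
        best.append(((A*B).sum()/np.sqrt((A*A).sum()*(B*B).sum()),d))
    print(n,"jaw shift mm (ncc,d)",max(best))
    m={n:blue(cs[n]["img"])};w=W([0,-.004],0)
    h=m[n].copy(); h2=np.zeros_like(h);c0=proj(cs[n],W([0,-.004],.074))[0].astype(int);h2[c0[1]-22:c0[1]+22,c0[0]-22:c0[0]+22]=h[c0[1]-22:c0[1]+22,c0[0]-22:c0[0]+22]
    p,e=fit(cs,{n:h2},cyl(.025,.067,.080),np.r_[w[:2],0],(n,),False);print(n,"pot local",loc(p).round(1),e)
E
python3 jaw.py
```

```text
side jaw shift mm (ncc,d) (np.float32(0.78390545), np.float64(14.599999999999977))
side pot local [-0.5 -1.6] 10.905159554017684
top jaw shift mm (ncc,d) (np.float32(0.8775245), np.float64(16.099999999999973))
top pot local [1.7 0.5] 207.09719050365243
```

```bash
python3 - <<'E'
exec(open("jaw.py").read().split("for n in cs")[0])
f=lambda a,b:[loc(ray(cs["side"],a[0]/5+269.5,a[1]/5+139.5,.057)).round(1),loc(ray(cs["side"],b[0]/5+269.5,b[1]/5+139.5,.057)).round(1)]
g=lambda a,b:[loc(ray(cs["side"],a[0]/4+269.5,a[1]/4+119.5,.057)).round(1),loc(ray(cs["side"],b[0]/4+269.5,b[1]/4+119.5,.057)).round(1)]
print("old rear",f((162,250),(262,227)),"front",f((172,287),(265,263)))
print("new rear",g((138,297),(212,282)),"front",g((145,333),(220,316)))
c=cs["side"]["img"];crop(c,290,175,350,250,8,"n1.png");crop(cv2.imread("pics/side0.png")[:,:,::-1],290,175,350,250,8,"n0.png")
E
```

```text
old rear [array([ 25.9, -87. ]), array([-30.1, -84.6])] front [array([ 27. , -63.4]), array([-25.1, -62.6])]
new rear [array([ 24.1, -72.6]), array([-27. , -68.8])] front [array([ 27.1, -44.8]), array([-24.5, -42.1])]
```

View pics/n1.png

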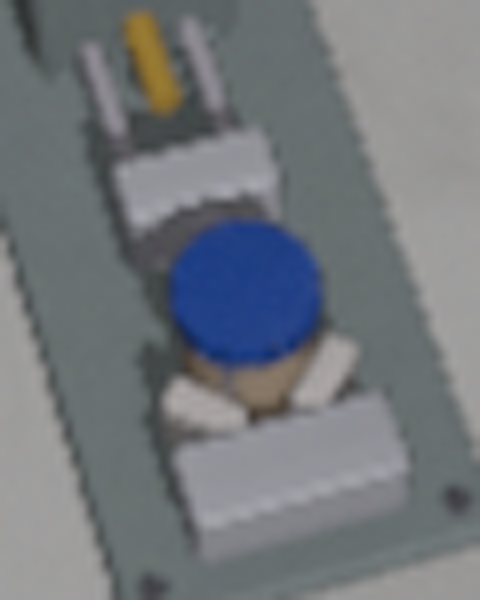

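View pics/n0.png

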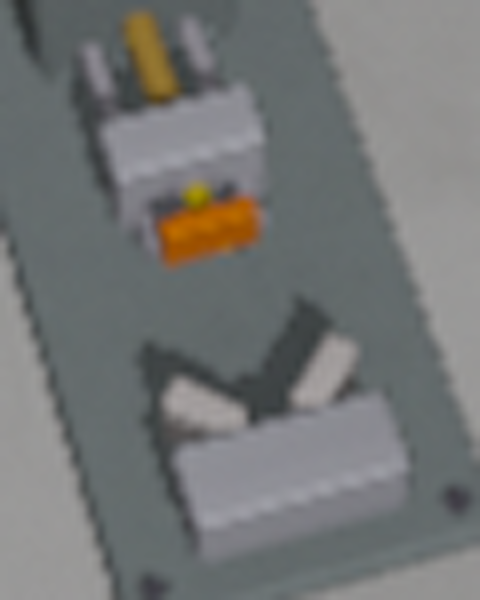

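```bash
python3 - <<'E'
exec(open("jaw.py").read().split("for n in cs")[0])
L=lambda a:loc(ray(cs["side"],a[0]/8+289.5,a[1]/8+174.5,.057)).round(1)
for a,b in(((118,178),(132,228)),((103,130),(118,180)),((262,140),(274,183)),((245,85),(262,127))):print(L(a),L(b),L(b)-L(a))
# NCC for grey rail-to-jaw patch: rear top part only, side
n="side";a=cv2.imread("pics/side0.png").astype(np.float32);b=cs[n]["img"][:,:,::-1].astype(np.float32)
for hi in(-.064,-.066,-.070):
  P=np.array([W([x,yy],.057) for x in(-.032,.034) for yy in(-.092,hi)]);q=proj(cs[n],P);poly=np.zeros((400,640),np.uint8);cv2.fillConvexPoly(poly,cv2.convexHull(np.round(q).astype(np.int32)),1);k=poly>0
  best=[]
  for d in np.arange(10,26,.1):
    s=(proj(cs[n],W([0,-.068+d/1000],.057))-proj(cs[n],W([0,-.068],.057)))[0]
    t=cv2.warpAffine(b,np.float32([[1,0,s[0]],[0,1,s[1]]]),(640,400),flags=cv2.INTER_LINEAR|cv2.WARP_INVERSE_MAP)
    A=a[k];B=t[k];A=A-A.mean();B=B-B.mean();best.append(((A*B).sum()/np.sqrt((A*A).sum()*(B*B).sum()),d))
  print(hi,max(best))
E
```

```text
[ 25.9 -63.6] [ 26.7 -43.9] [ 0.8 19.7]
[ 25.7 -82.9] [ 26.2 -62.8] [ 0.5 20.1]
[-24.6 -63.1] [-23.6 -46. ] [ 1.  17.1]
[-25.3 -85.3] [-26.1 -67.9] [-0.8 17.4]
-0.064 (np.float32(0.9641376), np.float64(16.199999999999978))
-0.066 (np.float32(0.9663475), np.float64(16.49999999999998))
-0.07 (np.float32(0.96336395), np.float64(16.599999999999977))
```

```bash
cat > potj.py <<'E'
exec(open("jaw.py").read().split("for n in cs")[0])
n="side";a=cv2.imread("pics/side0.png").astype(np.float32);b=cs[n]["img"][:,:,::-1].astype(np.float32)
P=np.array([W([x,yy],.057) for x in(-.032,.034) for yy in(-.092,-.068)]);q=proj(cs[n],P);poly=np.zeros((400,640),np.uint8);cv2.fillConvexPoly(poly,cv2.convexHull(np.round(q).astype(np.int32)),1);k=poly>0
best=[]
for d in np.arange(10,30,.1):
    s=(proj(cs[n],W([0,-.068+d/1000],.057))-proj(cs[n],W([0,-.068],.057)))[0]
    t=cv2.warpAffine(b,np.float32([[1,0,s[0]],[0,1,s[1]]]),(640,400),flags=cv2.INTER_LINEAR|cv2.WARP_INVERSE_MAP)
    A=a[k];B=t[k];A=A-A.mean();B=B-B.mean();best.append(((A*B).sum()/np.sqrt((A*A).sum()*(B*B).sum()),d))
h=blue(cs[n]["img"]);h2=np.zeros_like(h);c0=proj(cs[n],W([0,-.004],.074))[0].astype(int);sl=np.s_[c0[1]-22:c0[1]+22,c0[0]-22:c0[0]+22];h2[sl]=h[sl]
p,e=fit(cs,{n:h2},cyl(.025,.067,.080),np.r_[W([0,-.004],0)[:2],0],(n,),False)
s=bot.read_state();r=np.array(s["position"][:2])-[.538,-.1264]
print("t",s["time_s"],"jaw",max(best),"pot",loc(p).round(2),e,"R",np.hypot(*r).round(4),"delta",((.184-np.arctan2(r[1],r[0]))%6.2832).round(3),"F",np.round(s["force"],1))
crop(cs[n]["img"],290,175,350,250,8,f"q{int(s['time_s']*100)}.png")
E
python3 potj.py
python3 -m pendant '[[[-0.09,0,-0.74],[0,0,0],1],[[-0.15,0,-0.74],[0,0,0],1],[[0,0,0],[0,0,0],1],[[0,0,0],[0,0,0],1],[[0,0,0],[0,0,0],1]]' |tail -2;python3 potj.py
python3 -m pendant '[[[-0.23,0,-0.72],[0,0,0],1],[[-0.3,0,-0.68],[0,0,0],1],[[0,0,0],[0,0,0],1],[[0,0,0],[0,0,0],1],[[0,0,0],[0,0,0],1]]'|tail -2;python3 potj.py
```

```text
t 19.7667 jaw (np.float32(0.9649116), np.float64(16.599999999999977)) pot [-0.33 -1.81] 10.928249711649364 R 0.0747 delta 3.199 F [-3.8  0.3  4.9]
force: [-4.1, -0.5, 4.1]
opening: 0.267
t 20.2833 jaw (np.float32(0.9580113), np.float64(17.599999999999973)) pot [-0.54 -1.56] 10.757597078046903 R 0.0746 delta 3.4 F [-3.   0.1  3. ]
force: [-3.4, -0.4, 3.8]
opening: 0.265
t 20.8 jaw (np.float32(0.9695638), np.float64(18.999999999999968)) pot [-0.6  -1.54] 10.758381391772394 R 0.0746 delta 3.602 F [-4.3  0.6  4.8]
```

```bash
python3 - <<'E'
from h import *
c=bot.capture("top");a=cv2.imread("pics/top0.png")[:,:,::-1]
A=cv2.resize(a[190:225,300:345],None,fx=12,fy=12,interpolation=cv2.INTER_CUBIC);B=cv2.resize(c["img"][190:225,295:340],None,fx=12,fy=12,interpolation=cv2.INTER_CUBIC)
B=cv2.resize(B,(340,265));A=cv2.resize(A,(340,265))
cv2.imwrite("pics/cmp.png",cv2.resize(np.hstack([A,B])[:,:,::-1],(790,308)))
E
```

```text
(no output)
```

View pics/cmp.png

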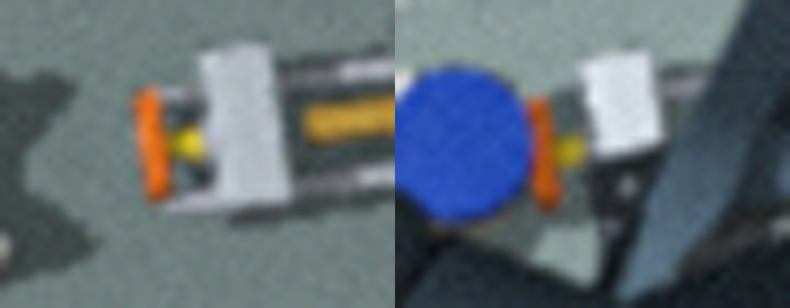

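```bash
cat > prof.py <<'E'
exec(open("jaw.py").read().split("for n in cs")[0])
c=cs["top"];a=cv2.imread("pics/top0.png")[:,:,::-1]
def prof(img,xs,z):
    ys=np.arange(-80,-5,.5)
    out=0
    for x in xs:
        q=proj(c,np.array([W([x/1000,yy/1000],z) for yy in ys])).astype(np.float32)
        out=out+cv2.remap(img.astype(np.float32),q[:,0].reshape(1,-1),q[:,1].reshape(1,-1),cv2.INTER_CUBIC)[0]
    return ys,out/len(xs)
def edges(img,tag):
    ys,p=prof(img,np.arange(0,14,1),.05);o=np.clip(p[:,0]-p[:,2]-np.abs(p[:,1]-p[:,2])*0,0,None)
    ys,p=prof(img,np.arange(7,14,1),.05);o=np.clip(p[:,0]-p[:,1]-25,0,None)
    print(tag,"orange centroid",(ys*o).sum()/o.sum(),"width sum",o.sum()/o.max()*.5)
    ys,j=prof(img,np.arange(5,20,1),.057);b=j[:,2]
    ys2=ys
    mx=b[(ys<-35)].max();i=np.argmax(np.where(ys<-35,b,0));thr=(mx+90)/2
    k=i
    while b[k]>thr:k+=1
    f=ys[k-1]+.5*(b[k-1]-thr)/(b[k-1]-b[k])
    k=i
    while k>0 and b[k]>thr:k-=1
    print(tag,"jaw front",f,"rear",ys[k],"max",mx)
edges(a,"old");edges(c["img"],"new")
E
python3 prof.py
```

```text
old orange centroid -44.10469758879069 width sum 6.222622
old jaw front -62.46928990446031 rear -80.0 max 202.45944
new orange centroid -28.19235189262438 width sum 5.2496533
new jaw front -44.02782514691353 rear -67.0 max 234.3054
```

```bash
python3 -m pendant '[[[-0.37,0,-0.65],[0,0,0],1],[[-0.43,0,-0.62],[0,0,0],1],[[-0.49,0,-0.57],[0,0,0],1],[[-0.54,0,-0.52],[0,0,0],1],[[-0.59,0,-0.46],[0,0,0],1],[[0,0,0],[0,0,0],1],[[0,0,0],[0,0,0],1],[[0,0,0],[0,0,0],1]]' |tail -2;python3 potj.py;python3 prof.py;python3 - <<'E'
from h import *
c=bot.capture("top");crop(c["img"],280,180,345,230,10,"r1.png")
E
```

```text
force: [-2.5, 1.2, 3.1]
opening: 0.266
t 21.7167 jaw (np.float32(0.9520119), np.float64(21.499999999999957)) pot [-0.54 -1.56] 10.192400999615533 R 0.0746 delta 4.11 F [-2.2  1.   3.5]
old orange centroid -44.10469758879069 width sum 6.222622
old jaw front -62.46928990446031 rear -80.0 max 202.45944
new orange centroid nan width sum nan
new jaw front -21.158498853445053 rear -37.5 max 94.58841prof.py:13: RuntimeWarning: invalid value encountered in scalar divide
  print(tag,"orange centroid",(ys*o).sum()/o.sum(),"width sum",o.sum()/o.max()*.5)
```

View pics/r1.png

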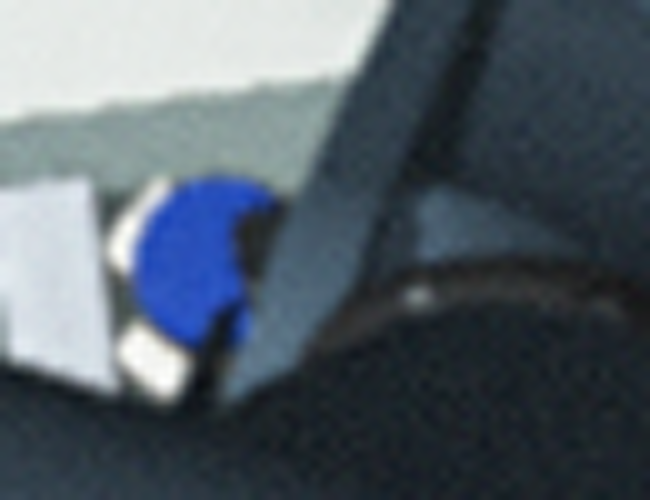

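```bash
python3 -m pendant '[[[0,0,0],[0,0,0],0.6],[[0,0,0],[0,0,0],0.5],[[0,0,0],[0,0,0],0.5],[[0,0,0],[0,0,0],0.5],[[0,-1,0],[0,0,0],0.5],[[0,-2,0],[0,0,0],0.4],[[0,-2.5,0],[0,0,0],0.2],[[0,-2,0],[0,0,0],0.2],[[0,0,0],[0,0.121,0],0.2],[[0,0,0],[0,0.121,0],0.2],[[0,0,0],[0,0.121,0],0.2],[[0,0,0],[0,0.121,0],0.2],[[0,0,0],[0,0.121,0],0.2],[[0,0,0],[0,0.121,0],0.2],[[0,0,0],[0,0.121,0],0.2],[[0,0,0],[0,0.121,0],0.2],[[0,0,0],[0,0,0],0.2],[[0,0,0],[0,0,0],0.2],[[0,0,0],[0,0,0],0.2]]';python3 st.py .538 -.1264 .193 -134.95
python3 - <<'E'
from h import *
for n,w in(("top",(265,160,385,250)),("side",(270,120,370,250))):
    c=bot.capture(n);crop(c["img"],*w,4 if n=="side" else 6,f"p9{n}.png")
E
```

```text
time_s: 23.45
position: [0.4851, -0.074, 0.2717]
tcp_rot: [[-0.71, 0.0, -0.704], [0.704, -0.0, -0.71], [-0.0, -1.0, -0.0]]
force: [0.4, -0.3, -0.4]
opening: 0.801
t 23.45 p [ 0.4851 -0.074   0.2717] head -134.73 tilt [-0. -1. -0.] F [ 0.36 -0.31 -0.41] open 0.801 j6 112.98768505278669
to go tool cm [-7.44  7.87  0.  ]
turn ay 0.004
```

View pics/p9top.png

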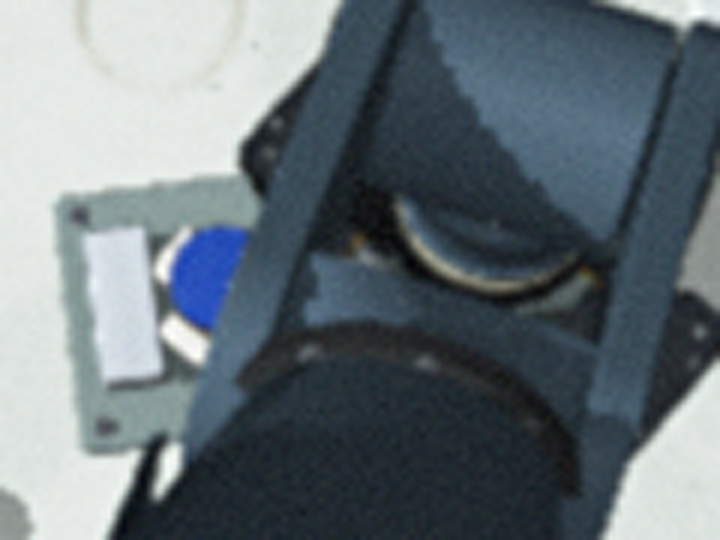

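View pics/p9side.png

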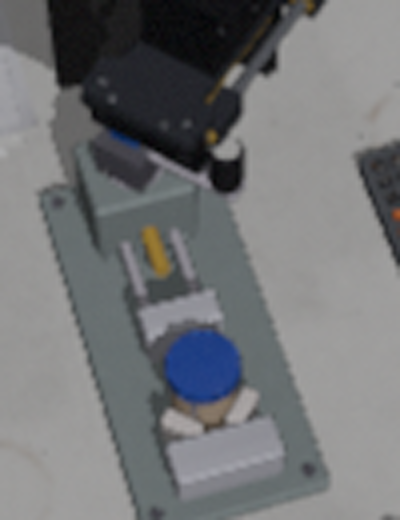

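```bash
python3 -m pendant '[[[-1,0,2],[0,0,0],0.2],[[-1.6,0,3.5],[0,0,0],0.2],[[-1,0,3],[0,0,0],0.2],[[0,0,0],[0,0,0],0.2]]'|head -2;python3 prof.py; python3 - <<'E'
from h import *
for n,w in(("top",(265,160,385,250)),):
    c=bot.capture(n);crop(c["img"],*w,4 if n=="side" else 6,f"pa{n}.png")
E
```

```text
time_s: 23.88
position: [0.4495, -0.1636, 0.2718]
old orange centroid -44.10469758879069 width sum 6.222622
old jaw front -62.46928990446031 rear -80.0 max 202.45944
new orange centroid -28.095522890610237 width sum 5.1608167
new jaw front -42.115318179130554 rear -64.0 max 226.87363
```

View pics/patop.png

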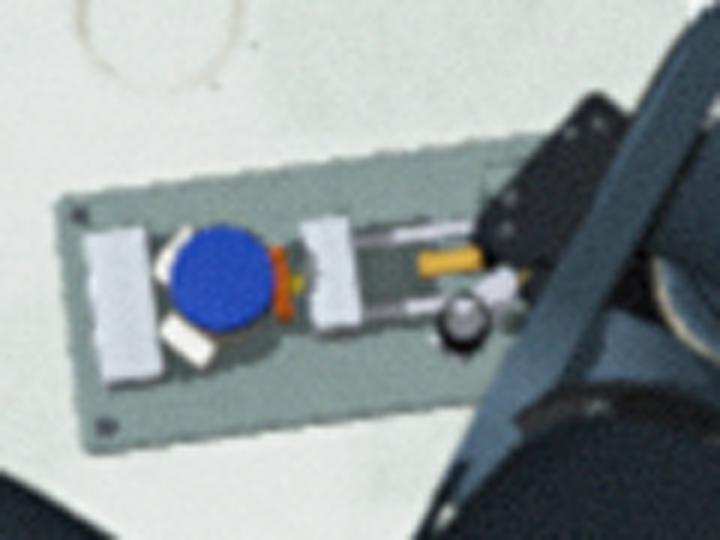

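```bash
python3 st.py .538 -.1264 .194 -134.95; python3 - <<'E'
from h import *
c=bot.capture("top");k=ray(c,463/6+264.5,318/6+159.5,.160);d=k[:2]-[.538,-.1264];print(k,np.hypot(*d),np.degrees(np.arctan2(d[1],d[0])))
E
```

```text
t 24.03 p [ 0.4504 -0.1596  0.2717] head -134.91 tilt [ 0. -1. -0.] F [ 0.26 -0.4   0.5 ] open 0.8 j6 101.9446888496117
to go tool cm [-3.86  7.77 -8.53]
turn ay 0.001
[ 0.48393748 -0.07344719  0.16      ] 0.0756753358413791 135.59411709094593
```

```bash
python3 -m pendant '[[[-0.8,0,-1.8],[0,0,0],0.3],[[-1.2,0,-2.7],[0,0,0],0.4],[[-1.2,0,-2.6],[0,0,0],0.4],[[-0.66,0,-1.43],[0,0,0],0.4],[[0,0,0],[0,0,0],0.4],[[0,0,0],[0,0,0],0.4],[[0,0,0],[0,0,0],0.4],[[0,0,0],[0,0,0],0.4]]'>/dev/null;python3 st.py .538 -.1264 .194 -134.95
```

```text
t 24.75 p [ 0.537  -0.1258  0.2715] head -134.85 tilt [ 0.001 -1.     0.001] F [0.67 0.18 0.95] open 0.604 j6 110.06374102295023
to go tool cm [-0.12  7.75 -0.04]
turn ay 0.002
```

```bash
python3 -m pendant '[[[-0.05,1.5,0],[0,0,0],0.4],[[0,2.5,0],[0,0,0],0.4],[[0,2,0],[0,0,0],0.4],[[0,1.2,0],[0,0,0],0.4],[[0,0.5,0],[0,0,0],0.4],[[0,0,0],[0,0,0],0.4],[[0,0,0],[0,0,0],0.6],[[0,0,0],[0,0,0],0.7],[[0,0,0],[0,0,0],1],[[0,0,0],[0,0,0],1],[[0,0,0],[0,0,0],1],[[0,0,0],[0,0,0],1],[[0,0,0],[0,0,0],1],[[0,0,0],[0,0,0],1],[[0,0,0],[0,0,0],1],[[0,0,0],[0,0,0],1],[[0,0,0],[0,0,0],1]]'>/dev/null;python3 st.py .538 -.1264 .194 -134.95
```

```text
t 26.17 p [ 0.5387 -0.1267  0.1952] head -134.87 tilt [-0.001 -1.    -0.   ] F [-0.43  0.07  5.48] open 0.251 j6 110.05625229354179
to go tool cm [0.07 0.12 0.02]
turn ay 0.001
```

```bash
python3 -m pendant '[[[0,-0.4,0],[0,0,0],1],[[0,-0.6,0],[0,0,0],1],[[0,-0.8,0],[0,0,0],1],[[0,-0.8,0],[0,0,0],1],[[0,-0.8,0],[0,0,0],1],[[0,0,0],[0,0,0],1]]'>/dev/null;python3 st.py .538 -.1264 .194 -134.95
python3 -m pendant '[[[0,-1,0],[0,0,0],1],[[0,-1.5,0],[0,0,0],1],[[0,-2,0],[0,0,0],1],[[0,-1,0],[0,0,0],1],[[0,0,0],[0,0,0],1],[[0,0,0],[0,0,0],1],[[0,0,0],[0,0,0],1]]'>/dev/null;python3 st.py .485 -.315 .118 -134.95
python3 - <<'E'
from h import *
for n,w in(("side",(270,100,370,250)),):
    c=bot.capture(n);crop(c["img"],*w,4 if n=="side" else 6,f"pb{n}.png")
E
```

```text
t 26.67 p [ 0.5389 -0.1268  0.2308] head -134.87 tilt [-0.002 -1.    -0.001] F [ 0.38 -0.15 -3.29] open 0.252 j6 110.06317552404005
to go tool cm [0.1  3.68 0.03]
turn ay 0.001
t 27.25 p [ 0.5377 -0.1264  0.283 ] head -134.88 tilt [ 0.002 -1.     0.001] F [ 0.13  0.39 -3.43] open 0.247 j6 110.06076119722285
to go tool cm [-9.61 16.49 17.08]
turn ay 0.001
```

View pics/pbside.png

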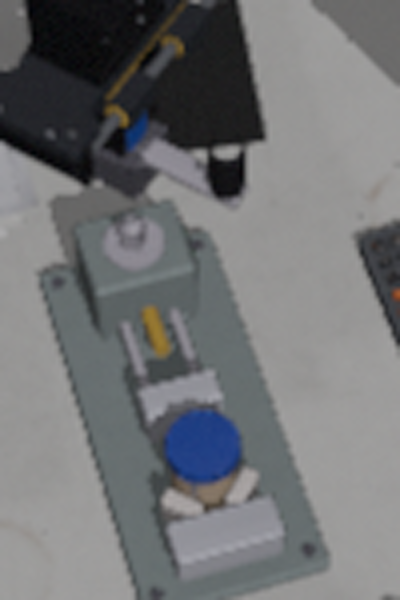

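```bash
python3 -m pendant '[[[-0.8,0,1.4],[0,0,0],1],[[-1.6,0,2.8],[0,0,0],1],[[-1.9,0,3.3],[0,0,0],1],[[-1.9,0,3.3],[0,0,0],1],[[-1.7,0,2.9],[0,0,0],1],[[-1.24,0,2.1],[0,0,0],1],[[-0.8,0,1.35],[0,0,0],1],[[0,2,0],[0,0,0],1],[[0,3.5,0],[0,0,0],1],[[0,3.5,0],[0,0,0],1],[[0,3,0],[0,0,0],1],[[0,2,0],[0,0,0],1],[[0,0,0],[0,0,0],1],[[0,0,0],[0,0,0],1],[[0,0,0],[0,0,0],1],[[0,0,0],[0,0,0],1]]'>/dev/null;python3 st.py .487 -.318 .1162 -134.95
```

```text
t 28.63 p [ 0.489  -0.319   0.1455] head -134.86 tilt [-0.004 -1.    -0.   ] F [ 0.03 -0.57 -2.87] open 0.249 j6 90.77034350161384
to go tool cm [0.22 2.93 0.07]
turn ay 0.002
```

```bash
python3 -m pendant '[[[0,1,0],[0,0,0],1],[[0,1,0],[0,0,0],1],[[0,0.5,0],[0,0,0],1],[[0,0.3,0],[0,0,0],1],[[0,0,0],[0,0,0],1],[[0,0,0],[0,0,0],1],[[0,0,0],[0,0,0],1]]'>/dev/null;python3 st.py .487 -.318 .1162 -134.95
```

```text
t 29.22 p [ 0.4875 -0.3179  0.1162] head -134.87 tilt [ 0.001 -1.     0.   ] F [-2.27  1.63  4.66] open 0.251 j6 90.76643229665957
to go tool cm [ 0.03 -0.    0.04]
turn ay 0.001
```

```bash
python3 -m pendant '[[[0,0,0],[0,0,0],0.6],[[0,0,0],[0,0,0],0.4],[[0,0,0],[0,0,0],0.2],[[0,0,0],[0,0,0],0.2],[[0,0,0],[0,0,0],0.2],[[0,-1,0],[0,0,0],0.2],[[0,-2,0],[0,0,0],0.2],[[0,-3,0],[0,0,0],0.2],[[0,-3,0],[0,0,0],0.2],[[0,-3,0],[0,0,0],0.2],[[0,-1,0],[0,0,0],0.2],[[-0.5,0,2],[0,0,0],0.2],[[0,0,4],[0,0,0],0.2],[[0,0,4],[0,0,0],0.2],[[0,0,0],[0,0,0],0.2],[[0,0,0],[0,0,0],0.2],[[0,0,0],[0,0,0],0.2]]';python3 - <<'E'
from h import *
for n,w in(("top",(260,130,480,270)),("side",(250,60,370,250))):
    c=bot.capture(n);crop(c["img"],*w,3 if n=="side" else 3.6,f"pc{n}.png")
E
```

```text
time_s: 30.63
position: [0.4206, -0.3924, 0.2455]
tcp_rot: [[-0.708, -0.0, -0.706], [0.706, 0.001, -0.708], [0.001, -1.0, -0.001]]
force: [0.7, 0.2, -0.1]
opening: 0.8
```

View pics/pctop.png

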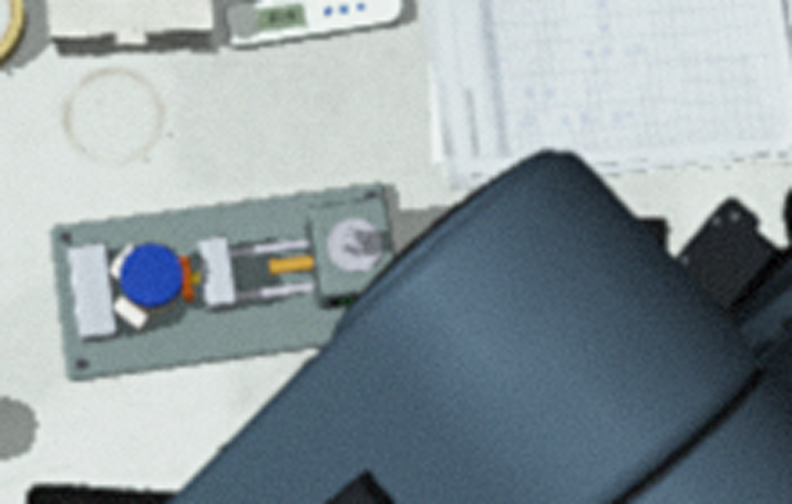

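View pics/pcside.png

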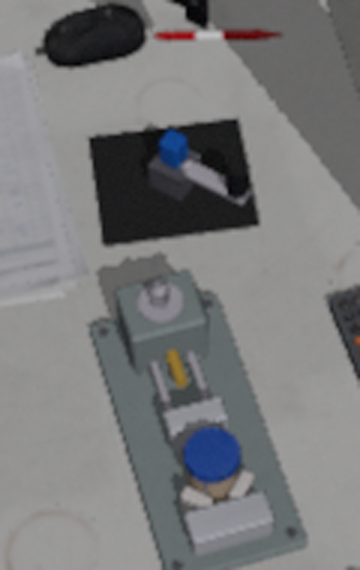

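```bash
python3 prof.py; python3 potj.py; python3 - <<'E'
from h import *
c=bot.capture("top");crop(c["img"],290,185,375,225,9,"pd.png")
E
```

```text
old orange centroid -44.10469758879069 width sum 6.222622
old jaw front -62.46928990446031 rear -80.0 max 202.45944
new orange centroid -28.05786298669278 width sum 5.2886105
new jaw front -42.16505175828934 rear -64.0 max 221.43898
t 30.9333 jaw (np.float32(0.9518665), np.float64(21.499999999999957)) pot [-0.54 -1.56] 11.001112072279891 R 0.2898 delta 2.168 F [-0.4 -0.   0.4]
```

View pics/pd.png

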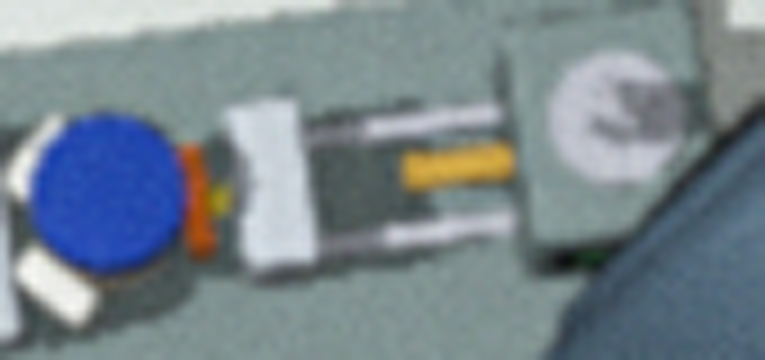

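```bash
python3 - <<'E'
from rig import bot
print(bot.hand_in())
E
```

```text
the job is handed in; nothing more can be done
None
```

The job is done and handed in at about 31 s of the 72 s allowed; no verdict comes back, so the results below are from my own checks.

- **Pot:** I stood the blue-lidded pot on the tester about 5–6 mm short of the V, gripped by its lid at the fixed half force (about 30 N). The pad then slid it home. Its position stopped changing while the jaw kept moving, and in the last pictures it stands upright in the V.
- **Winding:** I fitted the crank with no sign of jamming and wound it about 4.1 rad clockwise. Tool force readings stayed below about 9 N.
- **Push-back:** The final top picture puts it at about 4 mm (4.3 mm measured, less the part of the pad the lid hides), or roughly 6 N. The allowed range is 2 to 8 mm.
- **Crank:** It stands on its hub within about 5 mm of the mat's centre. It is let go, and the arm is clear of it.
- **Other pots:** I did not touch the other two, but took no picture of them after the first pick.

**Disagreement:** My estimates of how far the jaw travelled did not match: 20.3 mm from the top camera, 21.5 mm from the side camera and about 23 to 24.5 mm from the crank angle. The camera figures imply 3 to 4.5 mm of push-back. The crank angle, taken with the estimated starting jaw position of 8.8 mm, would give about 6 to 7 mm. All of these lie within the limits.

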